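Clear the drawing board and shim its front edge

ROBOT

A 7-joint arm with a two-finger parallel gripper is mounted at the origin on the work surface. World frame = base frame: x ahead of the robot, y to its left, z up, the work surface at z = 0. Lengths are in m, angles in rad, forces in N, time in s.
With the tool pointing down it reaches from about 0.425 to 0.925 m from the base axis. Payload 6.8 kg.
Tool frame: the origin (TCP) lies at the centre of the arm's flange, where the gripper is bolted on; the fingertips stand 173 mm ahead of it and the grasp point (between the pads) lies 155 mm ahead of it (r.hold_point_z is the distance from the TCP to the grasp point, in m); z points along the fingers, x is the direction in which the jaws open and shut, and the axes are right-handed (so a half turn about z gives the same grasp; the last joint's range is limited). The gripper opens to 85 mm and grips with 20 to 120 N. Pads are 22 mm wide; open, the fingers measure 114 mm over their backs; the gripper's body (76 mm by 85 mm) begins 54 mm behind the grasp point. The pads swing forward as they close: fully open they stand 13 mm farther back than shut.
Start: joints at [1.082, 0.477, 0.022, 1.555, -0.011, 1.109, -0.083], TCP at [0.251, -0.627, 0.405] pointing down, gripper open.
Joint ranges: [-2.96, 2.96], [-0.34, 2.1], [-1.41, 1.46], [0.24, 2.44], [-1.37, 4.51], [0.17, 1.92], [-2.96, 2.96]. Speed limits (rad/s): [2.39, 2.39, 3.14, 3.14, 3.14, 3.14, 3.14].

INTERFACE

Orientations are given as a rotation vector (axis times angle).
In Python, from bench import r gives the robot as it stands.
- The arm moves only by the tool apply_moves, never from a script. Its arguments are lists of equal length, an entry for each row: "dp": the shift along the tool's x, y, z scaled (see below), a list of three; "twist": the turn, a rotation vector about the tool's x, y, z scaled (see below), a list of three; "jaw": the closure in counts, from 0 (fully open) to 255 (shut). In form: {"dp": [[x, y, z], ...], "twist": [[rx, ry, rz], ...], "jaw": [jaw, ...]}. A call has 1 to 20 rows; each row shifts and turns the pose as measured when the row begins, along the tool's axes as they then stand; what a row does not reach is not made up. The controller multiplies each number of a shift by 12 cm and each number of a turn by 120 degrees. A row lasts 1/10 s, in which the tool goes at most 50 mm and 8.59 degrees, less where a joint would pass 70% of its speed; a pose out of reach is approached as far as the arm can. A call with a number of a shift or a turn outside -1 to 1 is refused whole. A call with a gripper value outside its range is refused whole. The fingers move at their own pace and stop on an object; "grip_force" is the grip in N (left out, the last holds). Time passes only in rows, so rows that do not move let the fingers close. It gives the time, the measured TCP pose, the force and the opening at its end, in the units of the state.
- r.get_obs(): the state, without advancing time (a new reading comes with each control period).
- r.grab_frame(name): name is "scene" or "top"; returns a dict with "color" (384x512x3 uint8, red, green, blue), "z_map" (384x512 float32, m along the optical axis (not along the pixel's ray), 0 where there is no reading), "intrinsics" (3x3 intrinsics, pixels), "dist_coeffs" ([k1, k2, p1, p2, k3] as OpenCV has them; the pictures are not rectified), "R" (3x3) and "t" (3): a world point X has camera coordinates R X + t. Camera axes: x right, y down, z forward; pixel columns grow to the right and rows downward; lengths in m; the calibration is good to about 2 mm. A picture is of the moment at which its call begins.
- r.hand_in(): hands the job in, once; it reports no verdict.
The state is a dict: "clock": time; "joints": joint angles; "qvel": joint speeds; "tau": joint torques, N m; "tcp_pos": TCP position; "orientation": TCP orientation; "contact_force": force on the tool from outside, world axes, zero at the start; "moment": the same for the moment, N m; "grip_width": finger opening in m.
Only numpy, scipy, OpenCV 4.12 (cv2) and the standard library are available. Lean on these libraries where they do the work, as an engineer would, in place of code of your own. Each camera call takes 0.05 s, during which the arm holds its last target.

TASK

Clear the drawing board by hanging the chrome clip pail by its handle on the hook of the perforated steel panel, keeping it upright so that no clips spill, and let go of it. Then take the yellow wedge by its block and, keeping it flat on the desk, push its thin end under the middle of the board's front edge (red mark) until the edge has just lifted off its frame, by about 5 mm, and finish while still gripping the wedge there, with the wedge alone carrying the board. Do not disturb the mug, chest, tape holder or protractor.

Things in the scene. Friction and masses are not known exactly. Their poses are not given: they have to be found in the camera images.
- stand: Frame of the drawing stand, fixed to the desk: a U of dark wooden rails 14 mm high, 220 mm deep (x) by 260 mm wide (y), open to the front (-x); rails 16 mm wide along both sides and the rear. Origin: centre of its footprint, at desk height. x points from the front edge to the rear hinge, so the wedge is pushed along +x.
- board (a joint): Hinge of the white drawing board (220 x 260 x 10 mm, 0.55 kg) that lies on the frame; hinged along the rear top edge of the frame, 220 mm from the front edge. 0 = lying on the frame; grows as the front edge rises (0.0227 rad = 5 mm at the edge). It falls back under its own weight.
- board_edge (a point): Middle of the lower front edge of the board, below a red mark; 14 mm above the desk at rest, 110 mm in -x of the stand's origin. The space beneath is open between the side rails, 200 mm deep.
- pail: Chrome clip pail, 56 mm wide at the foot and 70 mm at the 45 mm high rim, 140 g or so. Origin: centre of its underside; z up. A rigid wire bail rises from the rim in the body's x-z plane: two uprights at x = +-33.5 mm and a straight 6 mm thick bar along x, its centre at z = 95 mm. On the middle of the bar stands a dark wooden grip. Free opening below the bar: 62 mm wide, z = 45 to 92 mm. It starts standing on the board.
- pail_bar (a point): Middle of the pail's bail bar, on its centreline (z = 95 mm of the pail); the hook goes under it. Axes as the pail's.
- pail_grip (a point): Centre of the dark wooden grip on the bar: 22 mm along x (the bar), 18 mm across (y), 36 mm tall (z = 97 to 133 mm of the pail). Axes as the pail's.
- panel: Small grey perforated steel panel fixed on the desk, 160 mm wide (x), 4 mm thick (y), 185 mm high, on a foot plate 5 mm thick reaching 35 mm in front of it. Origin: under the panel's middle at desk height. A dark round-wire hook, 7 mm thick, leaves its +y face at x = 0: level along +y at 160 mm height (centreline) to y = 85 mm, then bent up to its tip.
- hook_seat (a point): On top of the level part of the hook, 65 mm in front of the panel (y = 65 mm), 163.5 mm above the desk. Axes as the panel's: y points away from the panel to the hook's tip. A bar that hangs here has its centre 3 mm above this point.
- hook_tip (a point): Centreline end of the upturned hook tip, 100 mm in front of the panel, 176 mm above the desk; the metal reaches 3.5 mm beyond it.
- wedge: Yellow shim wedge lying on the desk: a block 35 mm (x) by 30 mm (y) by 45 mm high, and in front of it (+x) a 30 mm wide ramp from 27 mm height at x = 17.5 mm down to 3 mm at x = 107.5 mm (4 mm of height for 15 mm of length). About 80 g. Origin: under the block's centre on the desk; x points to the thin end.
- wedge_nose (a point): Middle of the wedge's thin end, on its underside: 107.5 mm in +x of the wedge's origin. The board begins to lift when this is 41 mm past the board's front edge and is 5 mm up at 60 mm past it.
- mug: White ceramic mug with pencils, 76 mm wide, 90 mm high, pencils to 160 mm; leave alone. Origin: centre of its foot.
- chest: Small dark wooden chest with sliding lid, 90 x 130 x 74 mm; leave alone. Origin: centre of its underside.
- tape: Black plastic tape holder, 120 x 50 mm, 70 mm high; leave alone. Origin: centre of its underside.
- protractor: Red half-round protractor, 100 mm wide, 4 mm thick, flat on the desk; leave alone. Origin: about the middle of its underside.

How it is judged:
On the way, in this order (a step that is already met when the one before it is completed fails the run):
1. the pail hangs by its bail bar on the hook, released, with the board still down (y of pail_bar in the frame of hook_seat between -0.055 and 0.03 m and x of pail_bar in the frame of hook_seat between -0.025 and 0.025 m and z of pail_bar in the frame of hook_seat between -0.004 and 0.02 m and contact force between pail and panel above 0.4 N and contact force between each of the fingers, the arm and pail below 0.1 N and angle between pail's own z axis and vertical below 0.35 rad and linear speed of pail below 0.05 m/s and value of joint board below 0.006 rad), for 0.2 s.
2. the wedge, flat on the desk under the middle of the front edge, has lifted the board (value of joint board between 0.008 and 0.042 rad and contact force between wedge and stand above 0.5 N and x of wedge_nose in the frame of stand above -0.08 m and y of wedge_nose in the frame of stand between -0.035 and 0.035 m and height (world z) of wedge below 0.006 m and angle between wedge's own z axis and vertical below 0.1 rad), for 0.2 s.
At the end, for the whole second after the job is handed in: Pail hangs still and upright (20 deg) by its bar on the hook, untouched. Wedge flat on the desk (6 mm), thin end 30 mm or more past the edge and within 35 mm of its middle, bearing the board at 0.008 to 0.042 rad (2 to 9 mm); fingers grip it (over 2 N), robot not touching board or frame (all of step 2 and y of pail_bar in the frame of hook_seat between -0.055 and 0.03 m and x of pail_bar in the frame of hook_seat between -0.025 and 0.025 m and z of pail_bar in the frame of hook_seat between -0.004 and 0.02 m and contact force between pail and panel above 0.4 N and contact force between each of the fingers, the arm and pail below 0.1 N and angle between pail's own z axis and vertical below 0.35 rad and linear speed of pail below 0.05 m/s and contact force between the fingers and wedge above 2 N and contact force between each of the fingers, the arm and stand below 0.3 N and linear speed of wedge below 0.02 m/s); the arm keeps its last pose, push and grip.
It fails at once if the pail was tipped over 40 degrees and spills its clips (angle between pail's own z axis and vertical above 0.7 rad).
It fails at once if the board was thrown open (edge over 20 mm up) (value of joint board above 0.09 rad).
It fails at once if the mug, chest, tape holder or protractor was shifted over 30 mm or tipped (distance of any of mug, chest, tape, protractor from where it was at the start of the episode above 0.03 m or angle between any of mug, chest, tape, protractor's own z axis and vertical above 0.4 rad).
It also fails if it takes over 58 s, if anything falls off the work surface, if the arm or the gripper's body presses on something with over 40 N, if the wrist force passes 120 N, or if a joint passes its speed limit or range.

## Working session

There is one attempt and no reset: what is moved stays moved. The work goes in short steps, Python scripts to look and compute and a tool call to move; the robot and the scene stay as the last step left them, time stands still between calls to the robot, and variables do not carry over. Pictures are saved under pics/ and viewed, and the job is handed in when it is done.

Besides the shell and the picture viewer there is one more tool, called after "Request:" in YAML: its name, and indented under it one key for each argument. apply_moves: Moves the arm, as the interface text tells. Shifts and turns lie within -1 to 1; 1 stands for 12 cm of shift or 120 degrees of turn. Its arguments: {"type":"object","properties":{"dp":{"type":"array"},"twist":{"type":"array"},"jaw":{"type":"array"},"grip_force":{"type":"number"}},"required":["dp","twist","jaw"]}

```bash
mkdir -p pics
cat > h.py <<'E'
import numpy as np,cv2,pickle
from bench import r
def grab(n,tag):
    f=r.grab_frame(n); pickle.dump(f,open(f'pics/{tag}.pkl','wb'))
    cv2.imwrite(f'pics/{tag}.png',cv2.resize(f['color'][:,:,::-1],(800,600),interpolation=cv2.INTER_CUBIC)); return f
def ld(tag): return pickle.load(open(f'pics/{tag}.pkl','rb'))
def cloud(f):
    h,w=f['z_map'].shape
    u,v=np.meshgrid(np.arange(w),np.arange(h))
    p=cv2.undistortPoints(np.stack([u,v],-1).reshape(-1,1,2).astype(float),f['intrinsics'],np.array(f['dist_coeffs'])).reshape(h,w,2)
    z=f['z_map']; X=np.dstack([p*z[...,None],z])
    W=(X-np.array(f['t']))@np.array(f['R']); W[z==0]=np.nan; return W
def ray(f,uv,zp):
    uv=np.atleast_2d(np.array(uv,float)); p=cv2.undistortPoints(uv.reshape(-1,1,2),f['intrinsics'],np.array(f['dist_coeffs'])).reshape(-1,2)
    R=np.array(f['R']);d=np.c_[p,np.ones(len(p))]@R; c=-R.T@np.array(f['t'])
    return c+d*((zp-c[2])/d[:,2])[:,None]
E
python3 - <<'E'
from h import *
print(r.get_obs())
for n in('scene','top'):
    f=grab(n,n+'0');R=np.array(f['R']);print(n,-R.T@np.array(f['t']),R[2])
E
```

```text
{'clock': 0.0, 'joints': array([ 1.0818944 ,  0.47777159,  0.02232222,  1.55645712, -0.01149679,
        1.1092959 , -0.08309469]), 'qvel': array([-0.00110996, -0.00046031, -0.00075498, -0.00071344, -0.00119087,
       -0.00035614, -0.00151503]), 'tau': array([-1.24675244e-03, -5.96459699e+01,  1.60714701e+00, -2.81201327e+01,
        1.24574019e-02,  9.35408782e-03,  8.25244172e-06]), 'tcp_pos': array([ 0.25078526, -0.62637998,  0.40374182]), 'orientation': array([-2.60100059e+00,  1.76031952e+00,  2.45302500e-03]), 'contact_force': array([-0.29417016,  0.54145395,  0.16301463]), 'moment': array([-0.01922868, -0.00966402, -0.00844901]), 'grip_width': 0.08535378323563246}
scene [ 1.43725211 -0.18246857  0.93880285] [-0.71029831  0.16230021 -0.68493427]
top [0.52329451 0.01519175 1.18482034] [ 0.03324682  0.01699112 -0.99930273]
```

View pics/scene0.png

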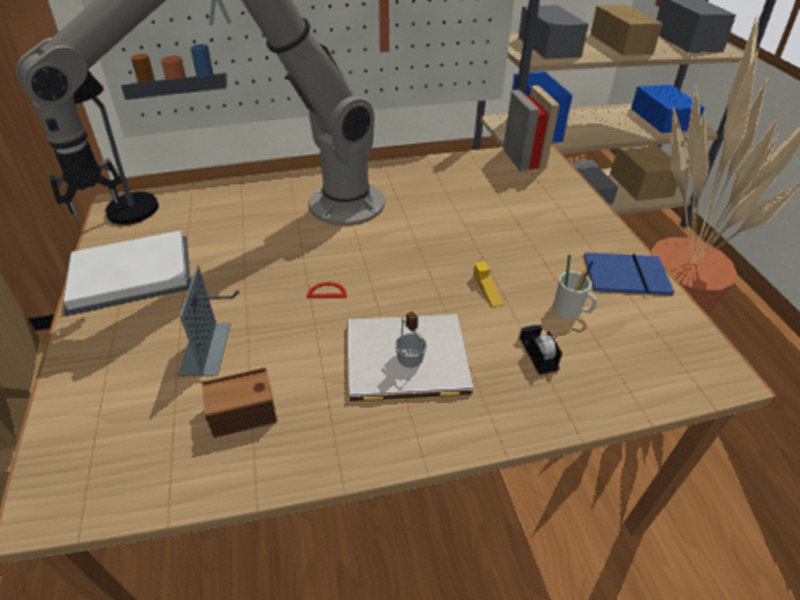

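View pics/top0.png

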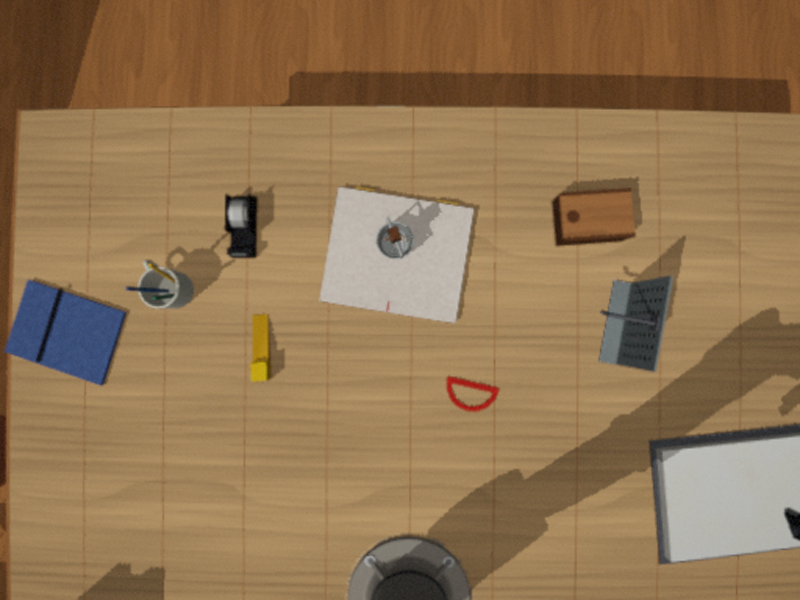

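Top view: the board spans (320-475, 187-322) with its red mark at (388,306), and the pail is at (394,240) with the grip at (394,233). The wedge has its block at (259,371) and nose at (261,315). The panel is at (640,320), its hook tip at about (603,314), and the protractor is at (472,393).

```bash
cat > m.py <<'E'
from h import *
import sys
s=ld('scene0');t=ld('top0');Ws=cloud(s);Wt=cloud(t)
def hsv(f): return cv2.cvtColor(f['color'],cv2.COLOR_RGB2HSV)
def yellow(f):
    H=hsv(f); return (abs(H[...,0].astype(int)-25)<6)&(H[...,1]>200)&(H[...,2]>90)
m=yellow(t)&(Wt[...,0]<0.62)
P=Wt[m];print('yellow',len(P),P.min(0),P.max(0))
# wedge rect on top
blk=P[P[:,2]>0.038];print('blk n',len(blk),np.nanmean(blk,0),blk.min(0),blk.max(0))
print('rect blk',cv2.minAreaRect(blk[:,:2].astype(np.float32)))
print('rect all',cv2.minAreaRect(P[:,:2].astype(np.float32)))
pix=np.argwhere(m)[:,::-1]
top=pix[pix[:,1]<=pix[:,1].min()+1]; print('nose px',top.mean(0),ray(t,top.mean(0),0.003))
# board
H=hsv(t)
bm=(abs(Wt[...,2]-0.024)<0.006)&(H[...,1]<40)&(H[...,2]>120)&(Wt[...,1]<0.3)&(Wt[...,1]>-0.2)&(Wt[...,0]>.4)
c,_=cv2.findContours(bm.astype(np.uint8),cv2.RETR_EXTERNAL,cv2.CHAIN_APPROX_NONE);c=max(c,key=cv2.contourArea)
B=ray(t,c[:,0,:].astype(float),0.024);print('board rect',cv2.minAreaRect(B[:,:2].astype(np.float32)),cv2.boxPoints(cv2.minAreaRect(B[:,:2].astype(np.float32))), 'z',np.nanmedian(Wt[bm][:,2]))
red=((H[...,0]<8)|(H[...,0]>172))&(H[...,1]>120)
rb=red&(Wt[...,1]>-0.05)&(Wt[...,1]<.12)&(Wt[...,0]>.4)&(Wt[...,0]<.6)
p=np.argwhere(rb)[:,::-1];print('red px',p.tolist()[:20]);
# pail: all points above 0.03 near
q=(Wt[...,2]>0.045)&(Wt[...,0]>.5)&(Wt[...,0]<.8)&(Wt[...,1]>-.1)&(Wt[...,1]<.15)
for lo,hi in((.045,.075),(.075,.105),(.105,.13),(.13,.2)):
    Q=Wt[q&(Wt[...,2]>lo)&(Wt[...,2]<hi)];print(lo,len(Q),Q.min(0) if len(Q) else '',Q.max(0) if len(Q) else '',Q.mean(0) if len(Q) else '')
q=(Ws[...,2]>0.04)&(Ws[...,0]>.5)&(Ws[...,0]<.8)&(Ws[...,1]>-.1)&(Ws[...,1]<.15)
for lo,hi in((.045,.075),(.075,.105),(.105,.13),(.13,.2)):
    Q=Ws[q&(Ws[...,2]>lo)&(Ws[...,2]<hi)];print('s',lo,len(Q),Q.min(0) if len(Q) else '',Q.max(0) if len(Q) else '',Q.mean(0) if len(Q) else '')
# panel
for n,W in(('t',Wt),('s',Ws)):
    q=(W[...,2]>0.03)&(W[...,0]>.3)&(W[...,0]<.6)&(W[...,1]>-.5)&(W[...,1]<-.2)
    Q=W[q];print(n,'panel',len(Q),Q.min(0),Q.max(0))
    a=W[q&(W[...,2]>.15)&(W[...,2]<.2)];
    r_=cv2.minAreaRect(a[:,:2].astype(np.float32));print(r_)
E
python3 m.py
python3 - <<'E'
from h import *
for n,(a,b,c,d),k in(('top0',(225,130,285,180),12),('top0',(370,165,440,245),10),('scene0',(110,165,165,250),9),('scene0',(245,190,280,240),15)):
    f=ld(n)['color'][b:d,a:c,::-1]
    cv2.imwrite(f'pics/c_{n}_{a}.png',cv2.resize(f,None,fx=min(k,600//f.shape[0]),fy=min(k,600//f.shape[0]),interpolation=cv2.INTER_CUBIC))
E
ls pics
```

```text
yellow 416 [ 4.15111754e-01  2.67642861e-01 -1.28194869e-04] [0.61897977 0.44968732 0.15521474]
blk n 110 [0.4384019  0.28709294 0.04629815] [0.41511175 0.26764286 0.03846273] [0.61897977 0.44968732 0.15521474]
rect blk ((0.5196456909179688, 0.3549569845199585), (0.2675231099128723, 0.035528264939785004), 39.95522689819336)
rect all ((0.5358842015266418, 0.3355739712715149), (0.2675231099128723, 0.08610060065984726), 39.95522689819336)
nose px [ 96.5 169.5] [[0.63160181 0.5065601  0.003     ]]
board rect ((0.6534355282783508, 0.02764437347650528), (0.2588581442832947, 0.2188081592321396), 81.10330200195312) [[ 0.525331   -0.0833078 ]
 [ 0.7415067  -0.11714723]
 [ 0.78154004  0.13859653]
 [ 0.56536436  0.17243597]] z 0.02360121868219965
red px []
0.045 155 [ 0.64109185 -0.00271947  0.04510223] [0.70741989 0.06559829 0.074247  ] [0.67969902 0.03019558 0.06250676]
0.075 3 [0.64133678 0.01695136 0.08489308] [0.70548354 0.04529942 0.09425857] [0.66306423 0.02731855 0.09075374]
0.105 39 [0.64127856 0.0169223  0.11710842] [0.7064196  0.04462596 0.1290818 ] [0.67069795 0.02953142 0.12109626]
[... 377 characters left out ...]
714507 0.10645499] [0.70879743 0.0447339  0.12965584] [0.67948565 0.03112948 0.12166765]
s 0.13 76 [0.66387885 0.02003767 0.13042186] [0.68974409 0.04160216 0.15959329] [0.6793036  0.03001252 0.1483357 ]
t panel 1360 [ 0.44754507 -0.42407461  0.03002744] [ 0.59999335 -0.30868496  0.18860467]
((0.5164380073547363, -0.39229410886764526), (0.12483704835176468, 0.12743061780929565), 25.50916290283203)
s panel 716 [ 0.44699153 -0.42231284  0.03041116] [ 0.59979366 -0.30790335  0.19107649]
((0.5369668006896973, -0.39697179198265076), (0.13360968232154846, 0.12059739977121353), 40.91709899902344)
c_scene0_110.png
c_scene0_245.png
c_top0_225.png
c_top0_370.png
scene0.pkl
scene0.png
top0.pkl
top0.png
```

Run:
```python
from h import *
s=ld('scene0');t=ld('top0');Ws=cloud(s);Wt=cloud(t)
for n,f,W in(('t',t,Wt),('s',s,Ws)):
    H=cv2.cvtColor(f['color'],cv2.COLOR_RGB2HSV)
    box=lambda x0,x1,y0,y1:(W[...,0]>x0)&(W[...,0]<x1)&(W[...,1]>y0)&(W[...,1]<y1)
    m=(abs(H[...,0].astype(int)-25)<8)&(H[...,1]>190)&(H[...,2]>90)&box(.38,.6,.2,.33)
    P=W[m];b=P[(P[:,2]>.042)&(P[:,2]<.05)];print(n,'wedge',len(P),'blk top',b.mean(0),cv2.minAreaRect(b[:,:2].astype(np.float32)))
    hi=W[m];print(' all',cv2.minAreaRect(P[:,:2].astype(np.float32)),'nose far pts',P[P[:,0].argsort()[-6:]].mean(0))
    rp=P[P[:,2]<.032];  # ramp centerline
    A=np.polyfit(rp[:,0],rp[:,1],1);print(' ramp yaw',np.degrees(np.arctan(A[0])),'z vs x',np.polyfit(rp[:,0],rp[:,2],1), rp.mean(0))
    red=((H[...,0]<8)|(H[...,0]>170))&(H[...,1]>60)&box(.52,.6,0,.1)
    print(' red',W[red].mean(0),red.sum())
    # panel top edge
    q=box(.35,.65,-.5,-.25)
    e=W[q&(W[...,2]>.178)&(W[...,2]<.192)];l=cv2.fitLine(e[:,:2].astype(np.float32),cv2.DIST_HUBER,0,.01,.01).ravel()
    pr=(e[:,:2]-l[2:])@l[:2];print(' panel top',len(e),l,'ends',l[2:]+pr.min()*l[:2],l[2:]+pr.max()*l[:2],'mid',l[2:]+(pr.min()+pr.max())/2*l[:2],'z',np.median(e[:,2]))
    d=l[:2] if l[0]>0 else -l[:2]; nrm=np.array([-d[1],d[0]])
    h=W[q&(W[...,2]>.145)&(W[...,2]<.19)]; k=(h[:,:2]-l[2:])@nrm; h=h[(k>.012)&(k<.12)];k=(h[:,:2]-l[2:])@nrm;al=(h[:,:2]-l[2:])@d
    o=k.argsort();print(' hook',len(h));print(np.c_[k,al,h][o][::max(1,len(h)//10)].round(4), k.max(), 'dir',cv2.fitLine(h[:,:2].astype(np.float32),cv2.DIST_HUBER,0,.01,.01).ravel(),'nrm',nrm)
    m=(W[...,2]>.003)&(W[...,2]<.008)&box(.4,.65,-.4,-.25);print(' foot',cv2.minAreaRect(W[m][:,:2].astype(np.float32)))
    for nm,bb in(('chest',box(.6,.9,-.4,-.2)),('tape',box(.55,.8,.2,.36)),('mug',box(.5,.65,.36,.52))):
        Q=W[bb&(W[...,2]>.02)];print(nm,Q.min(0).round(3),Q.max(0).round(3))
```

```text
t wedge 423 blk top [0.4310786  0.28141705 0.0445404 ] ((0.4312916100025177, 0.2817791998386383), (0.023823611438274384, 0.03238513320684433), 89.87870025634766)
 all ((0.4762604832649231, 0.2843717634677887), (0.12263305485248566, 0.027647946029901505), 4.25030517578125) nose far pts [0.53624657 0.28133217 0.00087666]
 ramp yaw 5.896291814186402 z vs x [-0.24762353  0.13589256] [0.48991798 0.2847736  0.01457734]
 red [0.55342352 0.04363772 0.02359491] 9
 panel top 166 [ 0.9823908  -0.18683743  0.5357536  -0.41129568] ends [ 0.44954599 -0.39490016] [ 0.6051608  -0.42449599] mid [ 0.52735339 -0.40969807] z 0.1836841419575297
 hook 90
[[ 0.0129 -0.0125  0.5259 -0.3963  0.1594]
 [ 0.0214 -0.0061  0.5337 -0.3892  0.1574]
 [ 0.0291 -0.0077  0.5336 -0.3813  0.164 ]
 [ 0.039  -0.007   0.5361 -0.3717  0.1614]
 [ 0.0475 -0.0087  0.5361 -0.363   0.1635]
 [ 0.0555 -0.0077  0.5386 -0.3553  0.163 ]
 [ 0.0651 -0.0122  0.5359 -0.3451  0.1621]
 [ 0.073  -0.0085  0.5411 -0.338   0.1599]
 [ 0.0821 -0.013   0.5383 -0.3282  0.1653]
 [ 0.093  -0.01    0.5433 -0.3181  0.1723]] 0.10266267064629629 dir [ 0.
[... 1157 characters left out ...]
66  0.1619]
 [ 0.0522 -0.0295  0.5344 -0.3565  0.1635]
 [ 0.0623 -0.0267  0.539  -0.3471  0.1613]
 [ 0.0724 -0.0261  0.5414 -0.3373  0.1614]
 [ 0.0829 -0.027   0.5425 -0.3268  0.1647]
 [ 0.0912 -0.0271  0.5439 -0.3186  0.1733]
 [ 0.0996 -0.0264  0.5461 -0.3104  0.1824]] 0.10242256260818894 dir [ 0.17363225  0.9848106   0.5374644  -0.36028403] nrm [0.18406075 0.98291487]
 foot ((0.5243028998374939, -0.32477861642837524), (0.24732695519924164, 0.14704304933547974), 0.6687870621681213)
chest [ 0.674 -0.4    0.02 ] [ 0.777 -0.269  0.081]
tape [0.647 0.296 0.02 ] [0.764 0.349 0.071]
mug [0.542 0.417 0.02 ] [0.637 0.498 0.158]<stdin>:12: RuntimeWarning: Mean of empty slice.
  ret = um.true_divide(
```

View pics/c_top0_370.png

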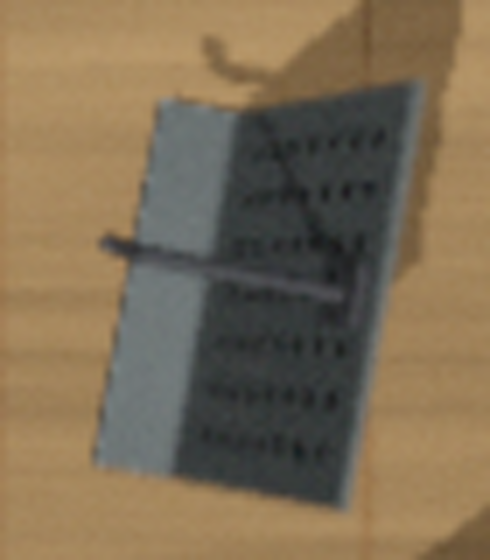

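View pics/c_scene0_245.png

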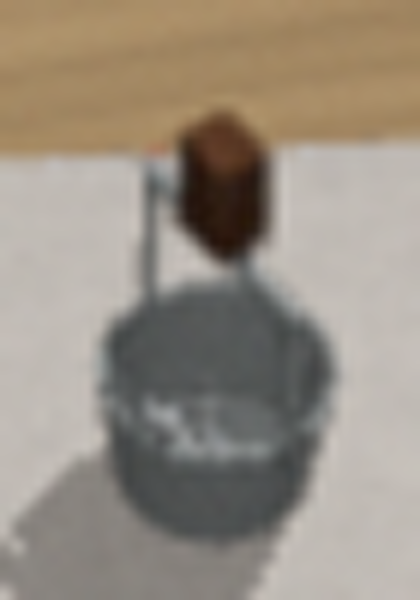

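Request:
apply_moves:
  dp:
    - [-0.1, -0.15, -0.1]
    - [-0.2, -0.3, -0.1]
    - [-0.2, -0.3, -0.1]
    - [-0.2, -0.3, 0]
    - [-0.2, -0.3, 0]
    - [-0.2, -0.3, 0]
    - [-0.2, -0.3, 0]
    - [-0.2, -0.3, 0]
    - [-0.2, -0.3, 0]
    - [-0.2, -0.3, 0]
    - [-0.2, -0.3, 0]
    - [-0.2, -0.3, 0]
    - [-0.2, -0.3, 0]
    - [-0.2, -0.3, 0]
    - [-0.2, -0.3, 0]
    - [0, 0, 0]
  twist:
    - [0, 0, 0]
    - [0, 0, 0]
    - [0, 0, 0]
    - [0, 0, 0]
    - [0, 0, 0]
    - [0, 0, 0]
    - [0, 0, 0]
    - [0, 0, 0]
    - [0, 0, 0]
    - [0, 0, 0]
    - [0, 0, 0]
    - [0, 0, 0]
    - [0, 0, 0]
    - [0, 0, 0]
    - [0, 0, 0]
    - [0, 0, 0]
  jaw: [0, 0, 0, 0, 0, 0, 0, 0, 0, 0, 0, 0, 0, 0, 0, 0]

```text
clock: 1.7
tcp_pos: [0.6171, -0.0901, 0.4335]
orientation: [-2.596, 1.768, 0.021]
contact_force: [-0.1, 0.5, -0.3]
grip_width: 0.0854
```

```bash
cat >> h.py <<'E'
from scipy.spatial.transform import Rotation as Ro
def go(x,y,z,yaw):
    "remaining shift in tool axes (dp units) and yaw (twist-z units); assumes final orientation straight down"
    o=r.get_obs();R=Ro.from_rotvec(o['orientation']).as_matrix()
    d=np.array([x,y,z])-o['tcp_pos']; c,s=np.cos(np.radians(yaw)),np.sin(np.radians(yaw))
    T=np.array([[c,s,0],[s,-c,0],[0,0,-1]]).T
    rv=Ro.from_matrix(R.T@T).as_rotvec(degrees=True)
    print('clk',round(o['clock'],2),'tcp',o['tcp_pos'].round(4),'yaw',np.degrees(np.arctan2(R[1,0],R[0,0])).round(2),'grip',round(o['grip_width'],4),'F',o['contact_force'].round(2),'j',o['joints'].round(2))
    print('dp now-axes',(R.T@d/.12).round(3),'dp target-axes',(T.T@d/.12).round(3),'twist',(rv/120).round(4),'mm',(d*1e3).round(1))
E
python3 -c "
from h import *
go(.674,.031,.40,23)"
```

```text
clk 1.7 tcp [ 0.6171 -0.0901  0.4335] yaw -68.54 grip 0.0854 F [-0.05  0.52 -0.29] j [ 0.23  0.38 -0.25  1.63  0.09  1.15 -1.23]
dp now-axes [-0.762 -0.813  0.282] dp target-axes [ 0.831 -0.744  0.279] twist [-0.0018  0.0071 -0.7628] mm [ 56.9 121.1 -33.5]
```

Request:
apply_moves:
  dp:
    - [0, 0, 0]
    - [0, 0, 0]
    - [0, 0, 0]
    - [0, 0, 0]
    - [0, 0, 0]
    - [0, 0, 0]
    - [0, 0, 0]
    - [0, 0, 0]
    - [0, 0, 0]
    - [0, 0, 0]
    - [0, 0, 0]
    - [0, 0, 0]
  twist:
    - [0, 0, -0.07]
    - [0, 0, -0.07]
    - [0, 0, -0.07]
    - [0, 0, -0.07]
    - [0, 0, -0.07]
    - [0, 0, -0.07]
    - [0, 0, -0.07]
    - [0, 0, -0.07]
    - [0, 0, -0.07]
    - [0, 0, -0.07]
    - [0, 0, -0.06]
    - [0, 0, 0]
  jaw: [0, 0, 0, 0, 0, 0, 0, 0, 0, 0, 0, 0]

```text
clock: 2.9
tcp_pos: [0.6142, -0.0922, 0.4268]
orientation: [-3.057, -0.67, 0.035]
contact_force: [0.2, -0.8, -0.4]
grip_width: 0.0853
```

```bash
python3 -c "
from h import *
go(.674,.031,.34,23)"
```

```text
clk 2.9 tcp [ 0.6142 -0.0922  0.4268] yaw 24.74 grip 0.0853 F [ 0.15 -0.75 -0.44] j [ 0.46  0.43 -0.56  1.63  0.23  1.18  0.28]
dp now-axes [ 0.896 -0.712  0.718] dp target-axes [ 0.86  -0.75   0.723] twist [-0.0078  0.0092  0.0144] mm [ 59.8 123.2 -86.8]
```

Request:
apply_moves:
  dp:
    - [0.15, -0.12, 0.1]
    - [0.15, -0.12, 0.1]
    - [0.15, -0.12, 0.1]
    - [0.15, -0.12, 0.1]
    - [0.15, -0.12, 0.1]
    - [0.13, -0.11, 0.1]
    - [0, 0, 0]
  twist:
    - [-0.004, 0.004, 0.007]
    - [-0.004, 0.005, 0.007]
    - [0, 0, 0]
    - [0, 0, 0]
    - [0, 0, 0]
    - [0, 0, 0]
    - [0, 0, 0]
  jaw: [0, 0, 0, 0, 0, 0, 0]

```text
clock: 3.6
tcp_pos: [0.6792, 0.0265, 0.3497]
orientation: [3.085, 0.574, -0.005]
contact_force: [-0.3, 0.8, 0.5]
grip_width: 0.085
```

```bash
python3 -c "
from h import *
go(.674,.031,.301,23)
grab('scene','s1')"
```

```text
clk 3.6 tcp [0.6792 0.0265 0.3497] yaw 21.07 grip 0.085 F [-0.26  0.78  0.49] j [ 0.23  0.59 -0.53  1.56  0.33  1.08 -0.01]
dp now-axes [-0.025 -0.052  0.406] dp target-axes [-0.025 -0.051  0.406] twist [ 0.0014  0.0019 -0.0161] mm [ -5.2   4.5 -48.7]
```

View pics/s1.png

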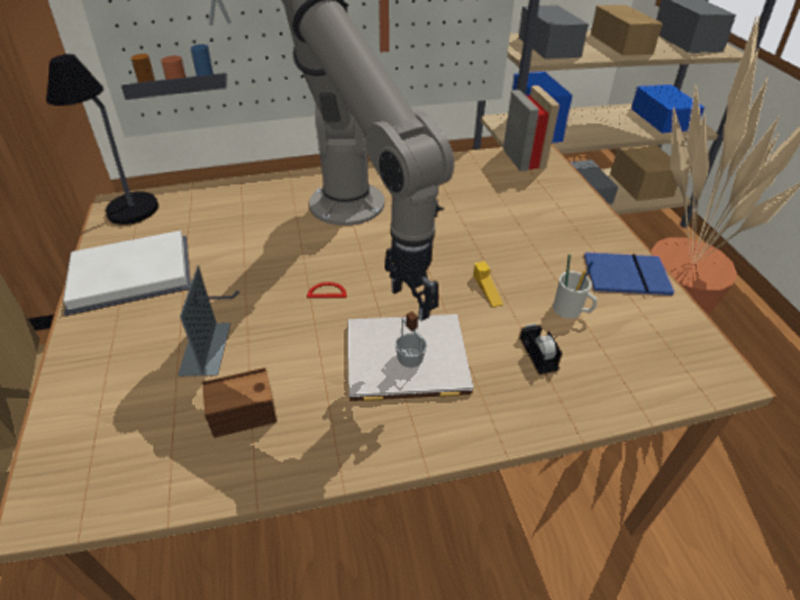

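The jaws stand straddling just above the grip at (412,318). I'll correct sideways and then descend.

Request:
apply_moves:
  dp:
    - [-0.02, -0.05, 0.02]
    - [0, 0, 0.08]
    - [0, 0, 0.1]
    - [0, 0, 0.1]
    - [0, 0, 0.1]
    - [0, 0, 0]
  twist:
    - [0, 0, -0.016]
    - [0, 0, 0]
    - [0, 0, 0]
    - [0, 0, 0]
    - [0, 0, 0]
    - [0, 0, 0]
  jaw: [0, 0, 0, 0, 0, 0]

```text
clock: 4.25
tcp_pos: [0.6734, 0.0239, 0.2994]
orientation: [3.073, 0.612, -0.005]
contact_force: [0.2, -0.7, -0.1]
grip_width: 0.0859
```

```bash
python3 -c "
from h import *
go(.674,.031,.301,23)"
```

```text
clk 4.25 tcp [0.6734 0.0239 0.2994] yaw 22.52 grip 0.0859 F [ 0.19 -0.67 -0.1 ] j [ 0.22  0.63 -0.51  1.62  0.37  0.99 -0.02]
dp now-axes [ 0.027 -0.052 -0.014] dp target-axes [ 0.028 -0.052 -0.013] twist [ 0.0038  0.0025 -0.004 ] mm [0.6 7.1 1.6]
```

Request:
apply_moves:
  dp:
    - [0.03, -0.06, -0.02]
    - [0, 0, 0]
    - [0, 0, 0]
  twist:
    - [0.004, 0.002, 0]
    - [0, 0, 0]
    - [0, 0, 0]
  jaw: [0, 0, 0]

```text
clock: 4.55
tcp_pos: [0.6742, 0.0326, 0.3018]
orientation: [-3.08, -0.612, 0.001]
contact_force: [0.3, -0.0, 0.3]
grip_width: 0.0854
```

```bash
python3 -c "
from h import *
go(.674,.031,.301,23)"
```

```text
clk 4.55 tcp [0.6742 0.0326 0.3018] yaw 22.49 grip 0.0854 F [ 0.26 -0.04  0.3 ] j [ 0.22  0.63 -0.52  1.61  0.36  0.99 -0.02]
dp now-axes [-0.007  0.012  0.007] dp target-axes [-0.007  0.012  0.007] twist [-0.0008  0.0002 -0.0042] mm [-0.2 -1.6 -0.8]
```

Aligned, so I'll close on the grip.

Request:
apply_moves:
  dp:
    - [0, 0.01, 0]
    - [0, 0, 0]
    - [0, 0, 0]
    - [0, 0, 0]
    - [0, 0, 0]
    - [0, 0, 0]
    - [0, 0, 0]
    - [0, 0, 0]
  twist:
    - [0, 0, 0]
    - [0, 0, 0]
    - [0, 0, 0]
    - [0, 0, 0]
    - [0, 0, 0]
    - [0, 0, 0]
    - [0, 0, 0]
    - [0, 0, 0]
  jaw: [60, 120, 170, 220, 255, 255, 255, 255]
  grip_force: 50

```text
clock: 5.35
tcp_pos: [0.6753, 0.0316, 0.3034]
orientation: [-3.08, -0.612, -0.003]
contact_force: [0.4, 0.6, 0.4]
grip_width: 0.0213
```

```bash
python3 -c "
from h import *
go(.674,.031,.345,23)"
```

```text
clk 5.35 tcp [0.6753 0.0316 0.3034] yaw 22.49 grip 0.0213 F [0.4  0.63 0.36] j [ 0.22  0.63 -0.52  1.61  0.36  0.99 -0.02]
dp now-axes [-0.011  0.    -0.346] dp target-axes [-0.012  0.    -0.346] twist [-0.0003 -0.001  -0.0042] mm [-1.3 -0.6 41.6]
```

Request:
apply_moves:
  dp:
    - [0, 0, -0.03]
    - [0, 0, -0.06]
    - [0, 0, -0.08]
    - [0, 0, -0.08]
    - [0, 0, -0.08]
    - [0, 0, -0.08]
    - [0, 0, -0.08]
    - [0, 0, -0.08]
    - [0, 0, -0.06]
    - [0, 0, -0.03]
    - [0, 0, 0]
  twist:
    - [0, 0, 0]
    - [0, 0, 0]
    - [0, 0, 0]
    - [0, 0, 0]
    - [0, 0, 0]
    - [0, 0, 0]
    - [0, 0, 0]
    - [0, 0, 0]
    - [0, 0, 0]
    - [0, 0, 0]
    - [0, 0, 0]
  jaw: [255, 255, 255, 255, 255, 255, 255, 255, 255, 255, 255]

```text
clock: 6.45
tcp_pos: [0.675, 0.0316, 0.3908]
orientation: [-3.08, -0.613, -0.005]
contact_force: [0.5, -0.6, -1.7]
grip_width: 0.0208
```

```bash
python3 -c "
from h import *
go(.558,-.245,.379,-10.7)
grab('scene','s2')"
```

```text
clk 6.45 tcp [0.675  0.0316 0.3908] yaw 22.5 grip 0.0208 F [ 0.51 -0.64 -1.74] j [ 0.24  0.55 -0.55  1.54  0.3   1.14  0.02]
dp now-axes [-1.783  1.756  0.093] dp target-axes [-0.53   2.446  0.099] twist [-0.0005 -0.0014  0.2767] mm [-117.  -276.6  -11.8]
```

View pics/s2.png

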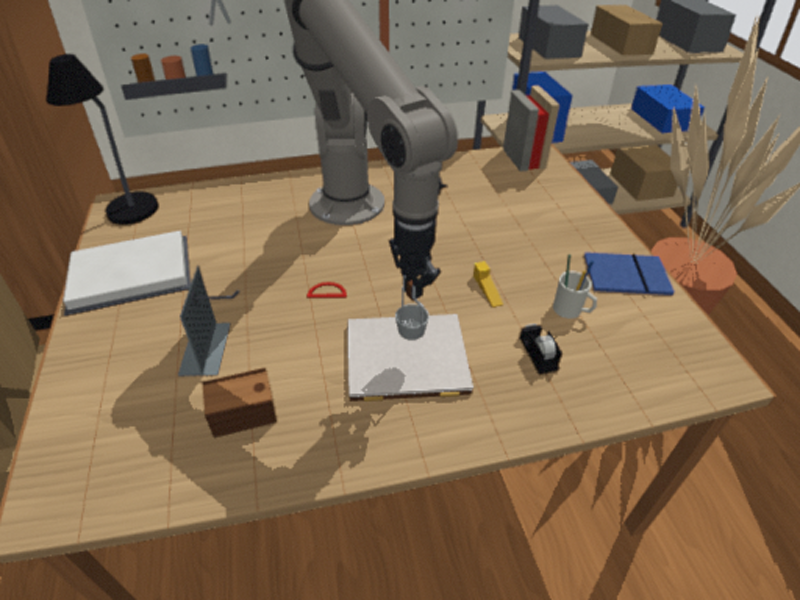

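The pail at (411,322) is lifted clear and upright. Next I'll turn it and carry it towards the hook.

Request:
apply_moves:
  dp:
    - [0, 0, 0]
    - [0, 0, 0]
    - [0, 0, 0]
    - [0, 0, 0]
    - [0, 0, 0]
    - [0, 0, 0]
    - [0, 0, 0]
    - [-0.02, 0.1, 0]
    - [-0.04, 0.17, 0]
    - [-0.04, 0.2, 0]
    - [-0.04, 0.2, 0]
    - [-0.04, 0.2, 0]
    - [-0.04, 0.2, 0]
    - [-0.04, 0.2, 0]
    - [-0.04, 0.2, 0]
    - [-0.04, 0.2, 0]
    - [-0.04, 0.2, 0]
    - [-0.02, 0.12, 0]
    - [-0.01, 0.06, 0]
    - [0, 0, 0]
  twist:
    - [0, 0, 0.03]
    - [0, 0, 0.05]
    - [0, 0, 0.06]
    - [0, 0, 0.06]
    - [0, 0, 0.05]
    - [0, 0, 0.03]
    - [0, 0, 0]
    - [0, 0, 0]
    - [0, 0, 0]
    - [0, 0, 0]
    - [0, 0, 0]
    - [0, 0, 0]
    - [0, 0, 0]
    - [0, 0, 0]
    - [0, 0, 0]
    - [0, 0, 0]
    - [0, 0, 0]
    - [0, 0, 0]
    - [0, 0, 0]
    - [0, 0, 0]
  jaw: [255, 255, 255, 255, 255, 255, 255, 255, 255, 255, 255, 255, 255, 255, 255, 255, 255, 255, 255, 255]

```text
clock: 8.5
tcp_pos: [0.5643, -0.2173, 0.3822]
orientation: [3.123, -0.316, -0.022]
contact_force: [0.1, 0.3, -2.1]
grip_width: 0.0213
```

```bash
python3 -c "
from h import *
go(.558,-.245,.379,-10.7)"
```

```text
clk 8.5 tcp [ 0.5643 -0.2173  0.3822] yaw -11.54 grip 0.0213 F [ 0.09  0.32 -2.12] j [ 0.55  0.41 -0.38  1.73  0.18  1.05 -0.09]
dp now-axes [-0.005  0.237  0.028] dp target-axes [-0.009  0.237  0.027] twist [ 0.0018  0.0064 -0.007 ] mm [ -6.3 -27.7  -3.2]
```

Request:
apply_moves:
  dp:
    - [0, 0.06, 0]
    - [0, 0.07, 0]
    - [0, 0.07, 0.01]
    - [0, 0.03, 0.02]
    - [0, 0, 0]
    - [0, 0, 0]
  twist:
    - [0, 0.006, -0.007]
    - [0, 0, 0]
    - [0, 0, 0]
    - [0, 0, 0]
    - [0, 0, 0]
    - [0, 0, 0]
  jaw: [255, 255, 255, 255, 255, 255]

```text
clock: 9.1
tcp_pos: [0.5605, -0.2429, 0.3783]
orientation: [3.127, -0.28, 0.001]
contact_force: [0.5, 1.0, -1.7]
grip_width: 0.0212
```

```bash
cat > look.py <<'E'
from h import *
import sys
tag=sys.argv[1]
ims=[]
for n in('scene','top'):
    f=grab(n,n[0]+tag);b,d,a,c=((150,260,90,220) if n=='scene' else (150,270,360,490))
    ims.append(cv2.resize(f['color'][b:d,a:c,::-1],(400,int(400*(d-b)/(c-a))),interpolation=cv2.INTER_CUBIC))
h=min(i.shape[0] for i in ims);cv2.imwrite(f'pics/l{tag}.png',np.hstack([i[:h] for i in ims]))
E
python3 look.py 3; python3 -c "
from h import *
go(.5385,-.348,.379,-10.7)
for n in('s3','t3'):
    W=cloud(ld(n)); 
    q=(W[...,2]<.21)&(W[...,2]>.09)&(abs(W[...,0]-.56)<.07)&(abs(W[...,1]+.245)<.045)
    Q=W[q];print(n,len(Q),Q.min(0),Q.max(0))
    for z0 in np.arange(.09,.22,.01):
        S=Q[(Q[:,2]>=z0)&(Q[:,2]<z0+.01)]
        if len(S): print(z0.round(2),len(S),S.min(0).round(3),S.max(0).round(3))
"
```

```text
clk 9.2 tcp [ 0.5605 -0.2427  0.3783] yaw -10.24 grip 0.021 F [-0.12 -0.77 -1.19] j [ 0.59  0.42 -0.37  1.72  0.18  1.03 -0.02]
dp now-axes [-0.025  0.896 -0.005] dp target-axes [-0.017  0.896 -0.006] twist [ 0.0008 -0.0003  0.0038] mm [ -22.  -105.3    0.7]
s3 402 [ 0.52429228 -0.27937402  0.09873826] [ 0.59846298 -0.21198224  0.2097869 ]
0.09 1 [ 0.585 -0.241  0.099] [ 0.585 -0.241  0.099]
0.1 53 [ 0.531 -0.272  0.101] [ 0.59  -0.218  0.11 ]
0.11 74 [ 0.531 -0.274  0.11 ] [ 0.591 -0.216  0.12 ]
0.12 72 [ 0.527 -0.276  0.12 ] [ 0.592 -0.216  0.13 ]
0.13 78 [ 0.526 -0.277  0.13 ] [ 0.595 -0.214  0.14 ]
0.14 81 [ 0.527 -0.279  0.14 ] [ 0.596 -0.212  0.149]
0.15 6 [ 0.526 -0.253  0.151] [ 0.596 -0.238  0.159]
0.16 6 [ 0.524 -0.254  0.161] [ 0.598 -0.237  0.169]
0.17 3 [ 0.592 -0.253  0.17 ] [ 0.595 -0.25   0.179]
0.18 4 [ 0.59  -0.254  0.185] [ 0.597 -0.25   0.188]
0.19 17 [ 0.568 -0.254  0.192] [ 0.596 -0.238  0.2  ]
0.2 7 [ 0.556 -0.251  0.2  ] [ 0.585 -0.236  0.21 ]
t3 393 [ 0.52467622 -0.26412548  0.09826891] [ 0.59512204 -0.21039895  0.20940247]
0.09 8 [ 0.55  -0.259  0.098] [ 0.58  -0.223  0.1  ]
0.1 216 [ 0.533 -0.263  0.1  ] [ 0.585 -0.217  0.11 ]
0.11 37 [ 0.533 -0.26   0.11 ] [ 0.587 -0.216  0.119]
0.12 15 [ 0.53  -0.262  0.121] [ 0.589 -0.217  0.129]
0.13 29 [ 0.525 -0.264  0.13 ] [ 0.591 -0.212  0.14 ]
0.14 45 [ 0.525 -0.261  0.14 ] [ 0.593 -0.21   0.149]
0.15 2 [ 0.527 -0.249  0.155] [ 0.592 -0.237  0.159]
0.16 5 [ 0.525 -0.251  0.161] [ 0.595 -0.237  0.169]
0.17 3 [ 0.527 -0.251  0.173] [ 0.594 -0.236  0.179]
0.18 4 [ 0.525 -0.251  0.18 ] [ 0.593 -0.238  0.185]
0.19 19 [ 0.525 -0.25   0.192] [ 0.595 -0.236  0.2  ]
0.2 10 [ 0.544 -0.239  0.2  ] [ 0.572 -0.234  0.209]
```

View pics/l3.png

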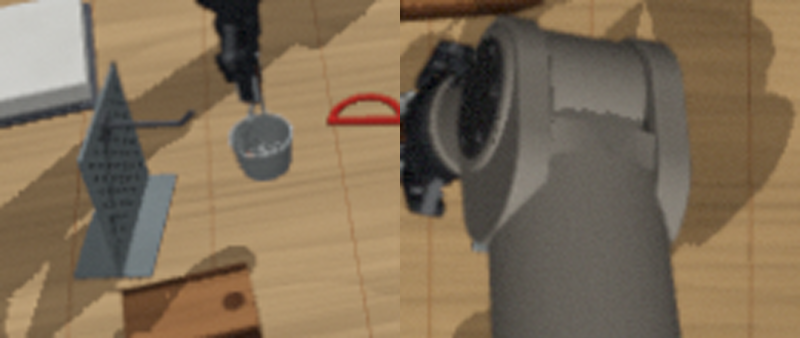

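The scene view shows the pail at (262,145 in the crop), upright, lined up with the hook tip (190,115), with the rim below it and the bar above it. I'll thread it on.

Request:
apply_moves:
  dp:
    - [-0.01, 0.05, -0.02]
    - [0, 0.08, 0]
    - [0, 0.08, 0]
    - [0, 0.08, 0]
    - [0, 0.08, 0]
    - [0, 0]
  twist:
    - [0, 0, 0]
    - [0, 0, 0]
    - [0, 0, 0]
    - [0, 0, 0]
    - [0, 0, 0]
    - [0, 0, 0]
  jaw: [255, 255, 255, 255, 255, 255]

```text
invalid input at $.dp[5]: expected 3 numbers
```

```bash
python3 -c "
from h import *
go(.5385,-.348,.379,-10.7)"
```

```text
clk 9.2 tcp [ 0.5605 -0.2427  0.3783] yaw -10.24 grip 0.021 F [-0.12 -0.77 -1.19] j [ 0.59  0.42 -0.37  1.72  0.18  1.03 -0.02]
dp now-axes [-0.025  0.896 -0.005] dp target-axes [-0.017  0.896 -0.006] twist [ 0.0008 -0.0003  0.0038] mm [ -22.  -105.3    0.7]
```

Request:
apply_moves:
  dp:
    - [-0.01, 0.05, -0.02]
    - [0, 0.08, 0]
    - [0, 0.08, 0]
    - [0, 0.08, 0]
    - [0, 0.08, 0]
    - [0, 0, 0]
  twist:
    - [0, 0, 0.003]
    - [0, 0, 0]
    - [0, 0, 0]
    - [0, 0, 0]
    - [0, 0, 0]
    - [0, 0, 0]
  jaw: [255, 255, 255, 255, 255, 255]

```text
clock: 9.8
tcp_pos: [0.5502, -0.2907, 0.3813]
orientation: [3.125, -0.292, 0.001]
contact_force: [0.6, -1.2, -1.7]
grip_width: 0.0211
```

```bash
python3 -c "
from h import *
go(.5385,-.348,.379,-10.7)"
```

```text
clk 9.8 tcp [ 0.5502 -0.2907  0.3813] yaw -10.66 grip 0.0211 F [ 0.62 -1.19 -1.72] j [ 0.65  0.44 -0.35  1.69  0.17  1.04  0.05]
dp now-axes [-0.007  0.487  0.02 ] dp target-axes [-0.007  0.487  0.019] twist [ 0.0012 -0.0005  0.0003] mm [-11.7 -57.3  -2.3]
```

Request:
apply_moves:
  dp:
    - [0, 0.06, 0]
    - [0, 0.08, 0]
    - [0, 0.08, 0]
    - [0, 0.08, 0]
    - [0, 0.08, 0]
    - [0, 0.08, 0]
    - [0, 0, 0]
  twist:
    - [0, 0, 0]
    - [0, 0, 0]
    - [0, 0, 0]
    - [0, 0, 0]
    - [0, 0, 0]
    - [0, 0, 0]
    - [0, 0, 0]
  jaw: [255, 255, 255, 255, 255, 255, 255]

```text
clock: 10.5
tcp_pos: [0.5388, -0.3503, 0.3811]
orientation: [3.125, -0.293, 0.001]
contact_force: [-0.4, -0.9, -2.0]
grip_width: 0.0214
```

```bash
python3 -c "
from h import *
go(.5385,-.348,.351,-10.7)"; python3 look.py 4
```

```text
clk 10.5 tcp [ 0.5388 -0.3503  0.3811] yaw -10.7 grip 0.0214 F [-0.36 -0.89 -2.03] j [ 0.72  0.47 -0.33  1.64  0.17  1.06  0.15]
dp now-axes [-0.006 -0.019  0.251] dp target-axes [-0.006 -0.019  0.251] twist [ 0.0012 -0.0003 -0.    ] mm [ -0.3   2.3 -30.1]
```

View pics/l4.png

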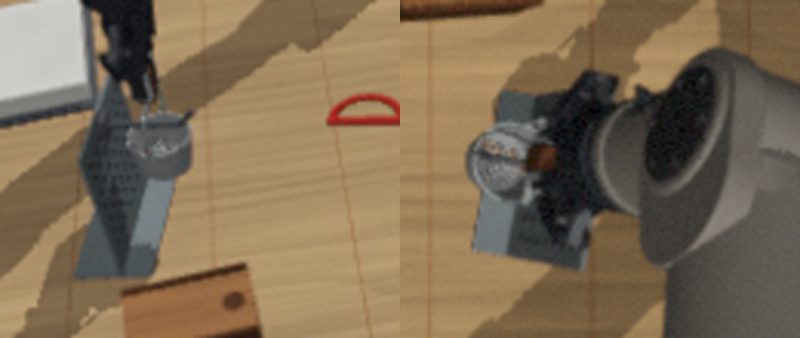

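The hook now runs through the bail, with its tip showing beyond it at (188,115). Lowering.

Request:
apply_moves:
  dp:
    - [0, 0, 0.04]
    - [0, 0, 0.05]
    - [0, 0, 0.05]
    - [0, 0, 0.05]
    - [0, 0, 0.02]
    - [0, 0, 0.01]
    - [0, 0, 0]
  twist:
    - [0, 0, 0]
    - [0, 0, 0]
    - [0, 0, 0]
    - [0, 0, 0]
    - [0, 0, 0]
    - [0, 0, 0]
    - [0, 0, 0]
  jaw: [255, 255, 255, 255, 255, 255, 255]

```text
clock: 11.3
tcp_pos: [0.5403, -0.3457, 0.3516]
orientation: [-3.128, 0.284, 0.001]
contact_force: [0.2, 0.5, -1.7]
grip_width: 0.0211
```

```bash
python3 -c "
from h import *
go(.5385,-.348,.351,-10.7)"; python3 look.py 5;python3 -c "
from h import *
for n in('s5','t5'):
    W=cloud(ld(n)); 
    q=(W[...,2]<.2)&(W[...,2]>.06)&(abs(W[...,0]-.54)<.07)&(abs(W[...,1]+.34)<.05)
    Q=W[q]
    for z0 in np.arange(.06,.2,.01):
        S=Q[(Q[:,2]>=z0)&(Q[:,2]<z0+.01)]
        if len(S): print(z0.round(2),len(S),S.min(0).round(3),S.max(0).round(3))"
```

```text
clk 11.3 tcp [ 0.5403 -0.3457  0.3516] yaw -10.36 grip 0.0211 F [ 0.19  0.46 -1.68] j [ 0.72  0.5  -0.33  1.67  0.19  1.    0.14]
dp now-axes [-0.011  0.022  0.005] dp target-axes [-0.011  0.022  0.005] twist [-0.0003  0.0002  0.0029] mm [-1.8 -2.3 -0.6]
0.07 35 [ 0.514 -0.372  0.072] [ 0.57 -0.32  0.08]
0.08 66 [ 0.511 -0.373  0.08 ] [ 0.571 -0.318  0.09 ]
0.09 76 [ 0.509 -0.377  0.09 ] [ 0.574 -0.316  0.1  ]
0.1 78 [ 0.507 -0.378  0.1  ] [ 0.573 -0.315  0.11 ]
0.11 93 [ 0.505 -0.38   0.11 ] [ 0.575 -0.312  0.12 ]
0.12 15 [ 0.506 -0.355  0.12 ] [ 0.578 -0.312  0.128]
0.13 3 [ 0.57  -0.353  0.134] [ 0.577 -0.352  0.137]
0.14 6 [ 0.505 -0.355  0.14 ] [ 0.574 -0.338  0.149]
0.15 11 [ 0.507 -0.384  0.151] [ 0.576 -0.338  0.159]
0.16 41 [ 0.529 -0.39   0.16 ] [ 0.574 -0.32   0.17 ]
0.17 24 [ 0.533 -0.355  0.17 ] [ 0.577 -0.308  0.178]
0.18 20 [ 0.529 -0.361  0.181] [ 0.563 -0.311  0.19 ]
0.19 24 [ 0.527 -0.361  0.19 ] [ 0.567 -0.333  0.2  ]
0.07 163 [ 0.514 -0.37   0.072] [ 0.565 -0.318  0.08 ]
0.08 83 [ 0.512 -0.371  0.08 ] [ 0.567 -0.316  0.09 ]
0.09 36 [ 0.512 -0.37   0.09 ] [ 0.567 -0.315  0.1  ]
0.1 31 [ 0.509 -0.366  0.1  ] [ 0.569 -0.313  0.11 ]
0.11 65 [ 0.506 -0.369  0.111] [ 0.575 -0.312  0.119]
0.12 4 [ 0.507 -0.351  0.12 ] [ 0.574 -0.324  0.129]
0.13 5 [ 0.504 -0.353  0.131] [ 0.574 -0.339  0.135]
0.14 7 [ 0.504 -0.353  0.141] [ 0.573 -0.339  0.148]
0.15 5 [ 0.505 -0.352  0.154] [ 0.573 -0.339  0.158]
0.16 34 [ 0.505 -0.356  0.16 ] [ 0.572 -0.322  0.17 ]
0.17 31 [ 0.507 -0.353  0.17 ] [ 0.575 -0.309  0.179]
0.18 20 [ 0.518 -0.346  0.18 ] [ 0.564 -0.334  0.19 ]
0.19 26 [ 0.515 -0.345  0.19 ] [ 0.563 -0.334  0.2  ]
```

View pics/l5.png

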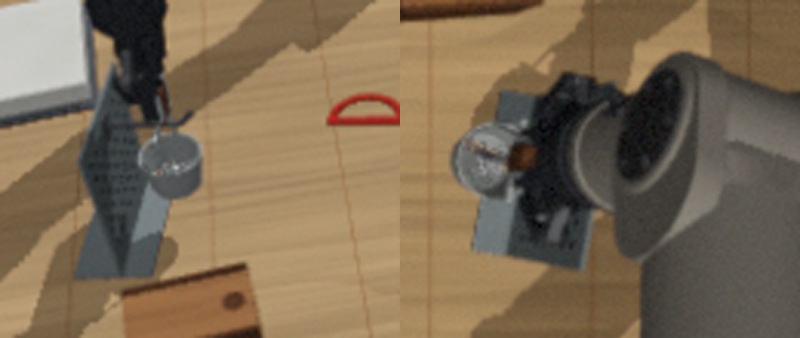

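It is almost seated (bar about 1-2 mm above the hook and still carrying the weight), so I'll ease it down.

Request:
apply_moves:
  dp:
    - [0, 0, 0.02]
    - [0, 0, 0.015]
    - [0, 0, 0]
  twist:
    - [0, 0, 0]
    - [0, 0, 0]
    - [0, 0, 0]
  jaw: [255, 255, 255]

```text
clock: 11.7
tcp_pos: [0.5407, -0.3459, 0.3507]
orientation: [3.127, -0.284, 0.004]
contact_force: [0.5, -0.1, -1.1]
grip_width: 0.0211
```

```bash
python3 -c "
from h import *
go(.5385,-.348,.351,-10.7)"
```

```text
clk 11.7 tcp [ 0.5407 -0.3459  0.3507] yaw -10.39 grip 0.0211 F [ 0.53 -0.07 -1.1 ] j [ 0.72  0.5  -0.33  1.67  0.19  1.    0.14]
dp now-axes [-0.015  0.02  -0.003] dp target-axes [-0.015  0.02  -0.003] twist [ 0.0005 -0.0012  0.0026] mm [-2.2 -2.1  0.3]
```

Request:
apply_moves:
  dp:
    - [0, 0, 0.03]
    - [0, 0, 0.02]
    - [0, 0, 0]
  twist:
    - [0, 0, 0]
    - [0, 0, 0]
    - [0, 0, 0]
  jaw: [255, 255, 255]

```text
clock: 12.0
tcp_pos: [0.5411, -0.3459, 0.3507]
orientation: [3.125, -0.285, 0.008]
contact_force: [0.3, -0.1, -1.7]
grip_width: 0.0213
```

```bash
python3 -c "
from h import *
go(.5385,-.348,.351,-10.7)"
```

```text
clk 12.0 tcp [ 0.5411 -0.3459  0.3507] yaw -10.43 grip 0.0213 F [ 0.31 -0.11 -1.66] j [ 0.71  0.5  -0.33  1.67  0.19  1.    0.13]
dp now-axes [-0.018  0.021 -0.003] dp target-axes [-0.018  0.021 -0.003] twist [ 0.0016 -0.0026  0.0022] mm [-2.6 -2.1  0.3]
```

It no longer goes down (z fixed at 0.3507), so the bar rests on the hook. Releasing.

Request:
apply_moves:
  dp:
    - [0, 0, 0]
    - [0, 0, 0]
    - [0, 0, 0]
    - [0, 0, 0]
    - [0, 0, 0]
    - [0, 0, 0]
    - [0, 0, 0]
    - [0, 0, 0]
  twist:
    - [0, 0, 0]
    - [0, 0, 0]
    - [0, 0, 0]
    - [0, 0, 0]
    - [0, 0, 0]
    - [0, 0, 0]
    - [0, 0, 0]
    - [0, 0, 0]
  jaw: [200, 180, 160, 120, 80, 40, 0, 0]

```text
clock: 12.8
tcp_pos: [0.5414, -0.3462, 0.3499]
orientation: [3.125, -0.286, 0.01]
contact_force: [-0.2, -0.1, 0.7]
grip_width: 0.0851
```

```bash
python3 -c "
from h import *
go(.5385,-.348,.40,-10.7)"; python3 look.py 6
```

```text
clk 12.8 tcp [ 0.5414 -0.3462  0.3499] yaw -10.44 grip 0.0851 F [-0.15 -0.11  0.69] j [ 0.71  0.5  -0.33  1.67  0.19  0.99  0.13]
dp now-axes [-0.019  0.02  -0.418] dp target-axes [-0.021  0.019 -0.418] twist [ 0.0016 -0.0031  0.0021] mm [-2.9 -1.8 50.1]
```

View pics/l6.png

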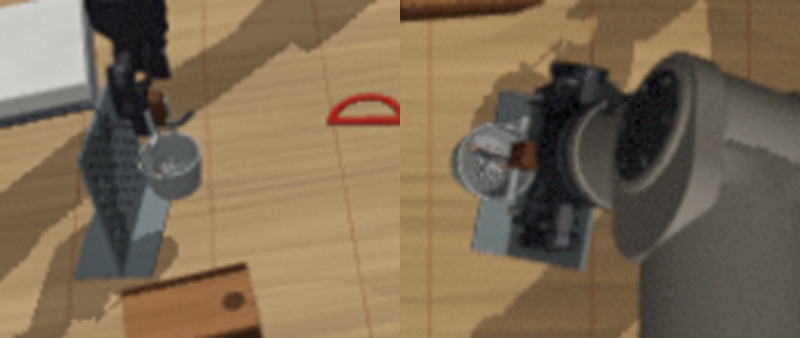

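The pail hangs upright at (170,165 in the crop) with the fingers clear either side. Retreating upward.

Request:
apply_moves:
  dp:
    - [0, 0, -0.05]
    - [0, 0, -0.08]
    - [0, 0, -0.1]
    - [0, 0, -0.1]
    - [0, 0, -0.1]
    - [0, 0, -0.15]
    - [0, 0, -0.15]
    - [0, 0, 0]
  twist:
    - [0, 0, 0]
    - [0, 0, 0]
    - [0, 0, 0]
    - [0, 0, 0]
    - [0, 0, 0]
    - [0, 0, 0]
    - [0, 0, 0]
    - [0, 0, 0]
  jaw: [0, 0, 0, 0, 0, 0, 0, 0]

```text
clock: 13.7
tcp_pos: [0.5412, -0.3457, 0.4476]
orientation: [3.123, -0.285, 0.016]
contact_force: [-0.3, -0.7, -0.0]
grip_width: 0.0852
```

```bash
python3 -c "
from h import *
go(.433,.281,.40,94.5)"; python3 look.py 7
```

```text
clk 13.7 tcp [ 0.5412 -0.3457  0.4476] yaw -10.43 grip 0.0852 F [-0.35 -0.7  -0.03] j [ 0.72  0.41 -0.35  1.57  0.15  1.17  0.17]
dp now-axes [-1.837 -4.975  0.353] dp target-axes [ 5.277 -0.489  0.397] twist [ 0.0063 -0.0016 -0.8744] mm [-108.2  626.7  -47.6]
```

View pics/l7.png

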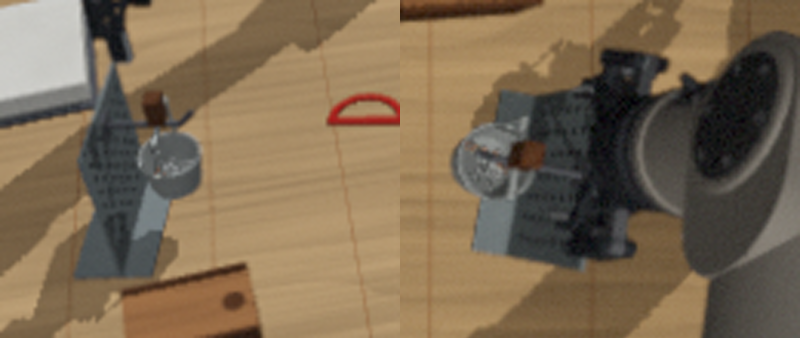

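The pail hangs alone on the hook, and the gripper is well above it. Now over to the wedge.

Request:
apply_moves:
  dp:
    - [-0.05, -0.15, 0]
    - [-0.1, -0.28, 0]
    - [-0.11, -0.3, 0]
    - [-0.11, -0.3, 0]
    - [-0.11, -0.3, 0]
    - [-0.11, -0.3, 0]
    - [-0.11, -0.3, 0]
    - [-0.11, -0.3, 0]
    - [-0.11, -0.3, 0]
    - [-0.11, -0.3, 0]
    - [-0.11, -0.3, 0]
    - [-0.11, -0.3, 0]
    - [-0.11, -0.3, 0]
    - [-0.11, -0.3, 0]
    - [-0.11, -0.3, 0]
    - [-0.11, -0.3, 0]
    - [-0.11, -0.3, 0]
    - [0, 0, 0]
  twist:
    - [0, 0, 0]
    - [0, 0, 0]
    - [0, 0, 0]
    - [0, 0, 0]
    - [0, 0, 0]
    - [0, 0, 0]
    - [0, 0, 0]
    - [0, 0, 0]
    - [0, 0, 0]
    - [0, 0, 0]
    - [0, 0, 0]
    - [0, 0, 0]
    - [0, 0, 0]
    - [0, 0, 0]
    - [0, 0, 0]
    - [0, 0, 0]
    - [0, 0, 0]
    - [0, 0, 0]
  jaw: [0, 0, 0, 0, 0, 0, 0, 0, 0, 0, 0, 0, 0, 0, 0, 0, 0, 0]

```text
clock: 15.6
tcp_pos: [0.4071, 0.312, 0.425]
orientation: [3.123, -0.265, -0.037]
contact_force: [-0.2, 0.1, -1.2]
grip_width: 0.0856
```

Request:
apply_moves:
  dp:
    - [0, 0, 0]
    - [0, 0, 0]
    - [0, 0, 0]
    - [0, 0, 0]
    - [0, 0, 0]
    - [0, 0, 0]
    - [0, 0, 0]
    - [0, 0, 0]
    - [0, 0, 0]
    - [0, 0, 0]
    - [0, 0, 0]
    - [0, 0, 0]
    - [0, 0, 0]
    - [0, 0, 0]
  twist:
    - [0, 0, -0.07]
    - [0, 0, -0.07]
    - [0, 0, -0.07]
    - [0, 0, -0.07]
    - [0, 0, -0.07]
    - [0, 0, -0.07]
    - [0, 0, -0.07]
    - [0, 0, -0.07]
    - [0, 0, -0.07]
    - [0, 0, -0.07]
    - [0, 0, -0.07]
    - [0, 0, -0.07]
    - [0, 0, 0]
    - [0, 0, 0]
  jaw: [0, 0, 0, 0, 0, 0, 0, 0, 0, 0, 0, 0, 0, 0]

```text
clock: 17.0
tcp_pos: [0.389, 0.3088, 0.4117]
orientation: [-2.149, -2.274, 0.077]
contact_force: [0.2, 0.4, -0.2]
grip_width: 0.0856
```

```bash
python3 -c "
from h import *
go(.433,.281,.30,94.5)
s=grab('scene','s8')"
python3 - <<'E'
from h import *
# edges of wedge by contour in both initial views, rays at known heights
for n in('top0',):
    f=ld(n);H=cv2.cvtColor(f['color'],cv2.COLOR_RGB2HSV);W=cloud(f)
    m=((abs(H[...,0].astype(int)-25)<8)&(H[...,1]>190)&(H[...,2]>70)).astype(np.uint8)
    m[:,:140]=0;m[:,190:]=0;m[:180]=0 if False else m[:180]
    ys,xs=np.nonzero(m);print(xs.min(),xs.max(),ys.min(),ys.max())
    for y in range(ys.min(),ys.max()+1,2):
        xx=xs[ys==y];
        if len(xx)==0: continue
        zc=np.nanmedian(W[y,int(xx.mean())-1:int(xx.mean())+2,2]);P=ray(f,[[xx.min()-.5,y],[xx.max()+.5,y]],zc)
        print(y,xx.min(),xx.max(),zc.round(4),P[:,:2].round(4).tolist(),P.mean(0)[:2].round(4))
E
```

```text
clk 17.0 tcp [0.389  0.3088 0.4117] yaw 93.28 grip 0.0856 F [ 0.19  0.38 -0.23] j [ 0.12  0.39 -1.12  1.9   0.36  1.15  0.49]
dp now-axes [-0.229  0.394  0.92 ] dp target-axes [-0.26   0.348  0.931] twist [-0.0211  0.0117 -0.0104] mm [  44.   -27.8 -111.7]
161 172 201 243
201 168 170 0.0018 [[0.5377, 0.2857], [0.5378, 0.2766]] [0.5377 0.2812]
203 162 170 0.0054 [[0.5315, 0.303], [0.5317, 0.2757]] [0.5316 0.2894]
205 162 170 0.009 [[0.5254, 0.302], [0.5257, 0.2748]] [0.5256 0.2884]
207 162 171 0.0073 [[0.5195, 0.3024], [0.5198, 0.2721]] [0.5196 0.2872]
209 162 171 0.0111 [[0.5135, 0.3013], [0.5138, 0.2712]] [0.5136 0.2862]
211 162 171 0.0114 [[0.5075, 0.3012], [0.5078, 0.271]] [0.5077 0.2861]
213 162 171 0.0125 [[0.5016, 0.3008], [0.5019, 0.2707]] [0.5017 0.2857]
215 162 171 0.0134 [[0.4956, 0.3005], [0.496, 0.2704]] [0.4958 0.2854]
217 162 171 0.0148 [[0.4897, 0.3001], [0.49, 0.27]] [0.4899 0.285 ]
219 162 171 0.0179 [[0.4838, 0.2992], [0.4842, 0.2692]] [0.484  0.2842]
221 162 171 0.0169 [[0.4779, 0.2994], [0.4782, 0.2694]] [0.4781 0.2844]
223 162 171 0.0206 [[0.4721, 0.2984], [0.4725, 0.2685]] [0.4723 0.2834]
225 162 171 0.0193 [[0.4661, 0.2986], [0.4665, 0.2687]] [0.4663 0.2837]
227 162 171 0.0243 [[0.4605, 0.2973], [0.4608, 0.2675]] [0.4607 0.2824]
229 162 172 0.0252 [[0.4546, 0.297], [0.455, 0.2643]] [0.4548 0.2806]
231 162 172 0.0298 [[0.449, 0.2958], [0.4495, 0.2632]] [0.4492 0.2795]
233 161 172 0.0433 [[0.444, 0.2954], [0.4445, 0.2602]] [0.4443 0.2778]
235 161 172 0.0433 [[0.4383, 0.2953], [0.4387, 0.2601]] [0.4385 0.2777]
237 161 172 0.0438 [[0.4325, 0.2951], [0.433, 0.2599]] [0.4327 0.2775]
239 161 172 0.0439 [[0.4267, 0.295], [0.4272, 0.2599]] [0.427  0.2774]
241 161 172 0.0437 [[0.4209, 0.295], [0.4214, 0.2598]] [0.4211 0.2774]
243 161 167 0.0435 [[0.4151, 0.295], [0.4154, 0.2744]] [0.4152 0.2847]
```

Request:
apply_moves:
  dp:
    - [0, 0, 0]
    - [-0.08, 0.12, 0.15]
    - [-0.08, 0.12, 0.15]
    - [-0.08, 0.12, 0.15]
    - [0, 0, 0.15]
    - [0, 0, 0.15]
    - [0, 0, 0]
  twist:
    - [-0.021, 0.012, -0.012]
    - [0, 0, 0]
    - [0, 0, 0]
    - [0, 0, 0]
    - [0, 0, 0]
    - [0, 0, 0]
    - [0, 0, 0]
  jaw: [0, 0, 0, 0, 0, 0, 0]

```text
clock: 17.75
tcp_pos: [0.4347, 0.2826, 0.3188]
orientation: [2.146, 2.289, 0.003]
contact_force: [-0.5, 0.1, 1.6]
grip_width: 0.0855
```

```bash
python3 -c "
from h import *
go(.4325,.2795,.25,94.8)
s=grab('scene','s8')"
```

```text
clk 17.75 tcp [0.4347 0.2826 0.3188] yaw 93.68 grip 0.0855 F [-0.54  0.09  1.58] j [ 0.09  0.52 -1.    1.96  0.54  0.96  0.45]
dp now-axes [-0.024 -0.022  0.573] dp target-axes [-0.025 -0.02   0.573] twist [ 0.002   0.0006 -0.0093] mm [ -2.2  -3.1 -68.8]
```

View pics/s8.png

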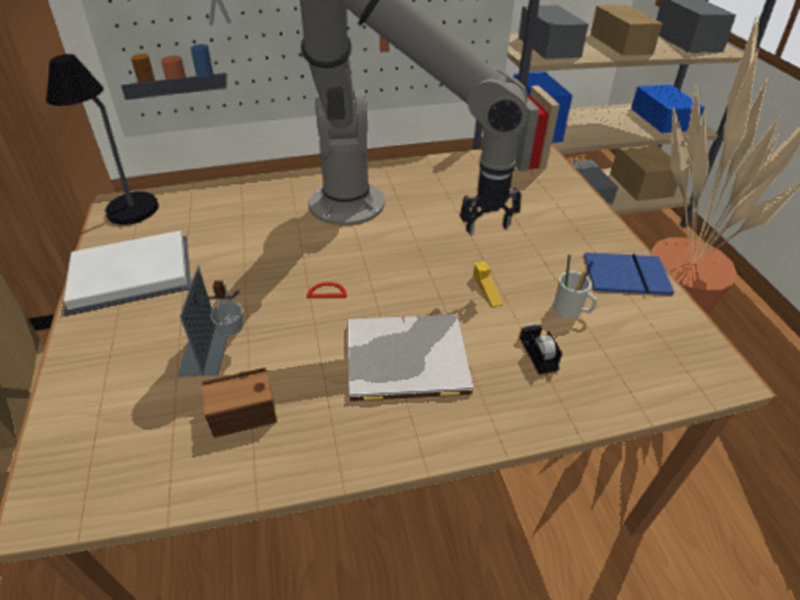

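The gripper stands over the wedge block (482,270). The pail hangs at (227,315). Descending.

Request:
apply_moves:
  dp:
    - [-0.03, -0.03, 0.05]
    - [0, 0, 0.15]
    - [0, 0, 0.15]
    - [0, 0, 0.15]
    - [0, 0, 0.15]
    - [0, 0, 0.1]
    - [0, 0, 0]
  twist:
    - [0, 0, -0.01]
    - [0, 0, 0]
    - [0, 0, 0]
    - [0, 0, 0]
    - [0, 0, 0]
    - [0, 0, 0]
    - [0, 0, 0]
  jaw: [0, 0, 0, 0, 0, 0, 0]

```text
clock: 18.5
tcp_pos: [0.4316, 0.2802, 0.2269]
orientation: [2.12, 2.31, 0.015]
contact_force: [0.5, 0.3, -0.5]
grip_width: 0.0852
```

```bash
python3 -c "
from h import *
go(.4325,.2795,.18,94.8)"
```

```text
clk 18.5 tcp [0.4316 0.2802 0.2269] yaw 94.9 grip 0.0852 F [ 0.47  0.3  -0.53] j [-0.    0.64 -0.89  2.03  0.71  0.8   0.34]
dp now-axes [-0.007  0.002  0.391] dp target-axes [-0.007  0.007  0.391] twist [ 0.0054 -0.0009  0.0008] mm [  0.9  -0.7 -46.9]
```

Request:
apply_moves:
  dp:
    - [0, 0, 0.1]
    - [0, 0, 0.1]
    - [0, 0, 0.1]
    - [0, 0, 0.07]
    - [0, 0, 0.02]
    - [0, 0, 0]
  twist:
    - [0.005, 0, 0]
    - [0, 0, 0]
    - [0, 0, 0]
    - [0, 0, 0]
    - [0, 0, 0]
    - [0, 0, 0]
  jaw: [0, 0, 0, 0, 0, 0]

```text
clock: 19.1
tcp_pos: [0.4322, 0.281, 0.177]
orientation: [-2.124, -2.313, -0.005]
contact_force: [-1.0, 0.2, 0.6]
grip_width: 0.0853
```

```bash
python3 -c "
from h import *
go(.4325,.2795,.18,94.8)"
```

```text
clk 19.1 tcp [0.4322 0.281  0.177 ] yaw 94.88 grip 0.0853 F [-0.99  0.22  0.56] j [-0.06  0.71 -0.82  2.05  0.79  0.73  0.27]
dp now-axes [-0.012  0.001 -0.025] dp target-axes [-0.012  0.001 -0.025] twist [ 0.0008 -0.0014  0.0007] mm [ 0.3 -1.5  3. ]
```

Request:
apply_moves:
  dp:
    - [-0.01, 0, -0.04]
    - [0, 0, 0]
    - [0, 0, 0]
    - [0, 0, 0]
    - [0, 0, 0]
    - [0, 0, 0]
    - [0, 0, 0]
    - [0, 0, 0]
    - [0, 0, 0]
  twist:
    - [0, 0, 0]
    - [0, 0, 0]
    - [0, 0, 0]
    - [0, 0, 0]
    - [0, 0, 0]
    - [0, 0, 0]
    - [0, 0, 0]
    - [0, 0, 0]
    - [0, 0, 0]
  jaw: [0, 60, 120, 160, 200, 255, 255, 255, 255]
  grip_force: 60

```text
clock: 20.0
tcp_pos: [0.4329, 0.2801, 0.1839]
orientation: [-2.125, -2.314, -0.01]
contact_force: [-1.3, -0.6, 0.9]
grip_width: 0.0295
```

```bash
python3 -c "
from h import *
go(.430,.064,.18,81.1)
grab('scene','s9');grab('top','t9')"
python3 - <<'E'
from h import *
f=ld('t9')['color'][170:270,120:300,::-1];g=ld('s9')['color'][130:240,220:380,::-1]
f=cv2.resize(f,(600,333));g=cv2.resize(g,(390,268))
c=np.zeros((600,600,3),np.uint8);c[:333]=f;c[333:333+267,:390]=g[:267];cv2.imwrite('pics/l9.png',c)
E
```

```text
clk 20.0 tcp [0.4329 0.2801 0.1839] yaw 94.87 grip 0.0295 F [-1.26 -0.57  0.93] j [-0.05  0.7  -0.83  2.05  0.78  0.74  0.28]
dp now-axes [-1.792 -0.177  0.024] dp target-axes [-1.783  0.255  0.032] twist [ 0.0018 -0.0023  0.1147] mm [  -2.9 -216.1   -3.9]
```

View pics/l9.png

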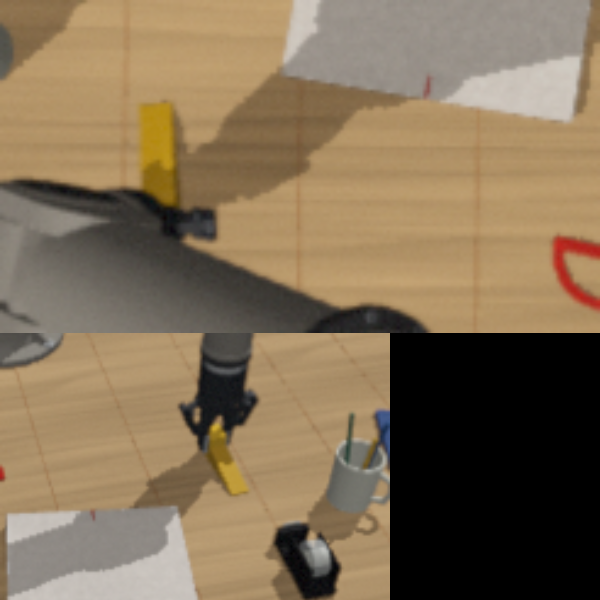

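The wedge is gripped square at 29.5 mm, its nose free at (158,105 in the upper crop). Next I'll turn it parallel to the stand and slide it sideways.

Request:
apply_moves:
  dp:
    - [0, 0, 0]
    - [0, 0, 0]
    - [0, 0, 0]
    - [0, 0, 0]
    - [0, 0, 0]
  twist:
    - [0, 0, 0.03]
    - [0, 0, 0.03]
    - [0, 0, 0.03]
    - [0, 0, 0.025]
    - [0, 0, 0]
  jaw: [255, 255, 255, 255, 255]

```text
clock: 20.6
tcp_pos: [0.4333, 0.2802, 0.1839]
orientation: [-2.396, -2.03, -0.011]
contact_force: [-0.5, 0.1, 1.3]
grip_width: 0.0291
```

```bash
python3 -c "
from h import *
go(.430,.064,.1835,81.1)"
```

```text
clk 20.6 tcp [0.4333 0.2802 0.1839] yaw 80.55 grip 0.0291 F [-0.47  0.08  1.28] j [-0.09  0.68 -0.77  2.05  0.74  0.71  0.07]
dp now-axes [-1.782  0.269 -0.006] dp target-axes [-1.784  0.251  0.003] twist [ 0.0018 -0.0028 -0.0046] mm [  -3.3 -216.2   -0.4]
```

Request:
apply_moves:
  dp:
    - [-0.08, 0.01, 0]
    - [-0.14, 0.02, 0]
    - [-0.15, 0.02, 0]
    - [-0.15, 0.02, 0]
    - [-0.15, 0.02, 0]
    - [-0.15, 0.02, 0]
    - [-0.15, 0.02, 0]
    - [0, 0, 0]
  twist:
    - [0, 0, 0]
    - [0, 0, 0]
    - [0, 0, 0]
    - [0, 0, 0]
    - [0, 0, 0]
    - [0, 0, 0]
    - [0, 0, 0]
    - [0, 0, 0]
  jaw: [255, 255, 255, 255, 255, 255, 255, 255]

```text
clock: 21.4
tcp_pos: [0.4298, 0.1574, 0.184]
orientation: [-2.382, -2.044, -0.019]
contact_force: [0.9, -0.1, -1.8]
grip_width: 0.0293
```

```bash
python3 -c "
from h import *
go(.430,.064,.1835,81.1)"
```

```text
clk 21.4 tcp [0.4298 0.1574 0.184 ] yaw 81.29 grip 0.0293 F [ 0.9  -0.06 -1.78] j [ 0.15  0.61 -0.78  2.18  0.75  0.63  0.25]
dp now-axes [-0.769  0.119 -0.004] dp target-axes [-0.769  0.122  0.004] twist [ 0.0027 -0.0052  0.0016] mm [  0.2 -93.4  -0.5]
```

Request:
apply_moves:
  dp:
    - [-0.08, 0.01, 0]
    - [-0.14, 0.02, 0]
    - [-0.15, 0.02, 0]
    - [-0.14, 0.02, 0]
    - [-0.1, 0.02, 0]
    - [0, 0, 0]
  twist:
    - [0.001, -0.003, 0]
    - [0.001, -0.003, 0]
    - [0, 0, 0]
    - [0, 0, 0]
    - [0, 0, 0]
    - [0, 0, 0]
  jaw: [255, 255, 255, 255, 255, 255]

```text
clock: 22.0
tcp_pos: [0.429, 0.0783, 0.1839]
orientation: [2.376, 2.051, -0.003]
contact_force: [-0.3, -0.9, 1.3]
grip_width: 0.0292
```

```bash
cat > look2.py <<'E'
from h import *
import sys
tag=sys.argv[1]
go(.430,.064,.1835,81.1)
f=grab('top','t'+tag);g=grab('scene','s'+tag)
a=cv2.resize(f['color'][170:270,180:330,::-1],(600,400),interpolation=cv2.INTER_CUBIC);b=cv2.resize(g['color'][130:270,200:350,::-1],(600,560)[::1],interpolation=cv2.INTER_CUBIC)
b=cv2.resize(b,(400,373));c=np.zeros((600,800,3),np.uint8);c[:400,:400]=cv2.resize(a,(400,400*400//600)) if False else a[:400,100:500];c[:373,400:]=b;cv2.imwrite(f'pics/l{tag}.png',c[:400])
W=cloud(f);H=cv2.cvtColor(f['color'],cv2.COLOR_RGB2HSV)
m=(abs(H[...,0].astype(int)-25)<8)&(H[...,1]>190)&(H[...,2]>60)&(W[...,0]>.38)&(W[...,0]<.6)&(abs(W[...,1]-.06)<.1)
ys,xs=np.nonzero(m)
for y in np.unique(ys)[::3]:
    xx=xs[ys==y];z=np.nanmedian(W[y,xx,2]);P=ray(f,[[xx.min()-.5,y],[xx.max()+.5,y]],z);print(y,len(xx),z.round(4),P[:,:2].round(4).tolist(),P.mean(0)[:2].round(4))
E
python3 look2.py 10
```

```text
clk 22.0 tcp [0.429  0.0783 0.1839] yaw 81.62 grip 0.0292 F [-0.32 -0.94  1.34] j [ 0.32  0.59 -0.78  2.22  0.75  0.61  0.4 ]
dp now-axes [-0.117  0.025  0.004] dp target-axes [-0.117  0.026  0.004] twist [0.0005 0.0016 0.0043] mm [  1.  -14.3  -0.4]
203 1 -0.0003 [[0.5337, 0.0745], [0.5338, 0.0715]] [0.5338 0.073 ]
206 10 0.0033 [[0.5247, 0.0773], [0.525, 0.0473]] [0.5249 0.0623]
209 9 0.0075 [[0.5158, 0.0769], [0.516, 0.0501]] [0.5159 0.0635]
212 10 0.0096 [[0.5068, 0.0797], [0.5071, 0.05]] [0.507  0.0648]
215 9 0.0111 [[0.498, 0.0795], [0.4982, 0.0528]] [0.4981 0.0662]
218 9 0.0128 [[0.4891, 0.0794], [0.4894, 0.0527]] [0.4893 0.066 ]
221 9 0.0166 [[0.4803, 0.082], [0.4806, 0.0554]] [0.4805 0.0687]
224 9 0.0194 [[0.4716, 0.0818], [0.4719, 0.0552]] [0.4718 0.0685]
227 9 0.0208 [[0.4628, 0.0845], [0.4631, 0.058]] [0.463  0.0713]
230 2 0.022 [[0.4543, 0.0638], [0.4544, 0.0579]] [0.4543 0.0608]
```

View pics/l10.png

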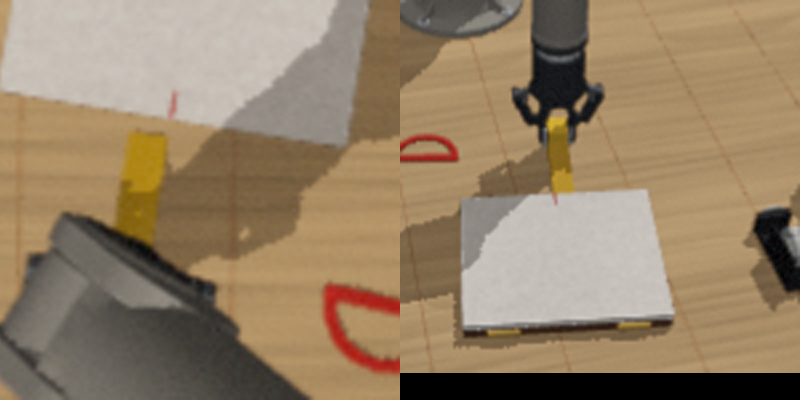

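The wedge lies parallel to the stand's axis, its nose at (148,133 in the left crop) about 1 cm to the left of the mark. One more sideways step, then in.

Request:
apply_moves:
  dp:
    - [-0.09, 0.01, 0]
    - [-0.03, 0.02, 0]
    - [0, 0, 0]
    - [0, 0.08, 0]
    - [0, 0.1, 0]
    - [0, 0.1, 0]
    - [0, 0]
  twist:
    - [0, 0, 0.004]
    - [0, 0, 0]
    - [0, 0, 0]
    - [0, 0, 0]
    - [0, 0, 0]
    - [0, 0, 0]
    - [0, 0, 0]
  jaw: [255, 255, 255, 255, 255, 255, 255]

```text
invalid input at $.dp[6]: expected 3 numbers
```

Request:
apply_moves:
  dp:
    - [-0.09, 0.01, 0]
    - [-0.03, 0.02, 0]
    - [0, 0, 0]
    - [0, 0.08, 0]
    - [0, 0.1, 0]
    - [0, 0.1, 0]
    - [0, 0, 0]
  twist:
    - [0, 0, 0.004]
    - [0, 0, 0]
    - [0, 0, 0]
    - [0, 0, 0]
    - [0, 0, 0]
    - [0, 0, 0]
    - [0, 0, 0]
  jaw: [255, 255, 255, 255, 255, 255, 255]

```text
clock: 22.8
tcp_pos: [0.4658, 0.0599, 0.1841]
orientation: [2.38, 2.047, -0.003]
contact_force: [-0.2, 0.0, 1.1]
grip_width: 0.0295
```

```bash
python3 -c "
from h import *
go(.4984,.0520,.1835,81.1)"
```

```text
clk 22.8 tcp [0.4658 0.0599 0.1841] yaw 81.4 grip 0.0295 F [-0.16  0.    1.07] j [ 0.37  0.63 -0.77  2.15  0.74  0.65  0.49]
dp now-axes [-0.025  0.278  0.005] dp target-axes [-0.023  0.278  0.005] twist [0.0001 0.0012 0.0025] mm [32.6 -7.9 -0.6]
```

Request:
apply_moves:
  dp:
    - [-0.02, 0.05, 0]
    - [0, 0.07, 0]
    - [0, 0.07, 0]
    - [0, 0, 0]
  twist:
    - [0, 0, 0.002]
    - [0, 0, 0]
    - [0, 0, 0]
    - [0, 0, 0]
  jaw: [255, 255, 255, 255]

```text
clock: 23.2
tcp_pos: [0.4889, 0.0541, 0.184]
orientation: [2.385, 2.044, -0.007]
contact_force: [1.5, -1.7, 2.0]
grip_width: 0.0297
```

```bash
cat > bd.py <<'E'
from h import *
import sys
go(.4984,.0520,.1835,81.1)
def plane(f):
    W=cloud(f);C=np.array([.6534,.0276]);u=np.array([.988,-.1547]);v=np.array([.1547,.988])
    a=(W[...,:2]-C)@u;b=(W[...,:2]-C)@v;H=cv2.cvtColor(f['color'],cv2.COLOR_RGB2HSV)
    m=(abs(a)<.1)&(abs(b)<.12)&(W[...,2]>.01)&(W[...,2]<.05)&(H[...,1]<60)
    A=np.c_[a[m],b[m],np.ones(m.sum())];z=W[m][:,2]
    for _ in range(3):
        c=np.linalg.lstsq(A,z,rcond=None)[0];k=abs(z-A@c)<.006;A,z=A[k],z[k]
    return c,len(z)
for n in('top','scene'):
    c0,_=plane(ld(n+'0'));f=grab(n,n[0]+sys.argv[1]);c,k=plane(f)
    print(n,k,'slope',c0[0].round(4),c[0].round(4),'tilt change rad',(c0[0]-c[0]).round(4),'edge z change mm',(1e3*((c[2]-.11*c[0])-(c0[2]-.11*c0[0]))).round(2))
E
python3 bd.py 11
```

```text
clk 23.2 tcp [0.4889 0.0541 0.184 ] yaw 81.19 grip 0.0297 F [ 1.49 -1.75  2.04] j [ 0.38  0.65 -0.77  2.1   0.73  0.69  0.53]
dp now-axes [-0.005  0.081  0.004] dp target-axes [-0.005  0.081  0.004] twist [-0.0012  0.0016  0.0007] mm [ 9.5 -2.1 -0.5]
top 5415 slope 0.001 -0.0084 tilt change rad 0.0094 edge z change mm 1.86
scene 3001 slope -0.0041 -0.0115 tilt change rad 0.0073 edge z change mm 1.69
```

The board has begun to lift (about 1.8 mm by both cameras). 11-12 mm more gives 5 mm.

Request:
apply_moves:
  dp:
    - [0, 0.05, 0]
    - [0, 0.05, 0]
    - [0, 0, 0]
    - [0, 0, 0]
  twist:
    - [0, 0, 0]
    - [0, 0, 0]
    - [0, 0, 0]
    - [0, 0, 0]
  jaw: [255, 255, 255, 255]

```text
clock: 23.7
tcp_pos: [0.4989, 0.0529, 0.1839]
orientation: [-2.382, -2.045, 0.013]
contact_force: [-1.6, -0.4, 3.3]
grip_width: 0.0295
```

```bash
python3 bd.py 12
python3 - <<'E'
from h import *
f=ld('t12');g=ld('s12')
a=cv2.resize(f['color'][150:270,200:320,::-1],(400,400),interpolation=cv2.INTER_CUBIC);b=cv2.resize(g['color'][120:260,110:310,::-1],(400,280),interpolation=cv2.INTER_CUBIC)
c=np.zeros((400,800,3),np.uint8);c[:,:400]=a;c[:280,400:]=b;cv2.imwrite('pics/l12.png',c)
E
```

```text
clk 23.7 tcp [0.4989 0.0529 0.1839] yaw 81.3 grip 0.0295 F [-1.58 -0.39  3.32] j [ 0.38  0.66 -0.77  2.07  0.73  0.7   0.54]
dp now-axes [-0.008 -0.003  0.004] dp target-axes [-0.008 -0.003  0.004] twist [-0.0034  0.0024  0.0017] mm [-0.5 -0.9 -0.4]
top 5376 slope 0.001 -0.0211 tilt change rad 0.0221 edge z change mm 4.55
scene 3043 slope -0.0041 -0.0236 tilt change rad 0.0195 edge z change mm 4.29
```

View pics/l12.png

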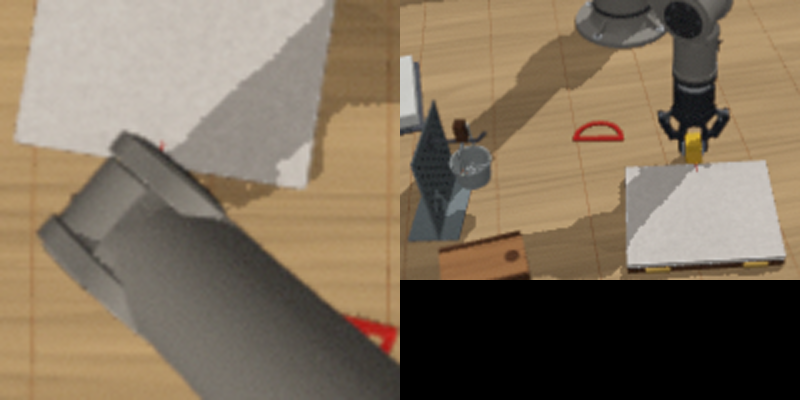

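The nose is under the board at the red mark and the lift is 4.3-4.6 mm. The pail still hangs at (470,165). I'll check that the wedge is flat and everything is settled.

Request:
apply_moves:
  dp:
    - [0, 0, 0]
    - [0, 0, 0]
    - [0, 0, 0]
    - [0, 0, 0]
    - [0, 0, 0]
  twist:
    - [0, 0, 0]
    - [0, 0, 0]
    - [0, 0, 0]
    - [0, 0, 0]
    - [0, 0, 0]
  jaw: [255, 255, 255, 255, 255]

```text
clock: 24.3
tcp_pos: [0.4988, 0.0529, 0.1839]
orientation: [-2.382, -2.046, 0.013]
contact_force: [-0.8, 0.9, 2.7]
grip_width: 0.0291
```

```bash
python3 bd.py 13
python3 - <<'E'
from h import *
f=ld('s13');W=cloud(f);H=cv2.cvtColor(f['color'],cv2.COLOR_RGB2HSV)
for nm,f,c in(('now',ld('s13'),(.5,.052)),('start',ld('scene0'),(.433,.28))):
    W=cloud(f);H=cv2.cvtColor(f['color'],cv2.COLOR_RGB2HSV)
    m=(abs(H[...,0].astype(int)-25)<8)&(H[...,1]>190)&(H[...,2]>60)&(abs(W[...,0]-c[0])<.06)&(abs(W[...,1]-c[1])<.04)
    P=W[m];u=np.array([.988,-.155]) if nm=='now' else np.array([.9965,.084]);a=(P[:,:2]-c)@u
    r_=P[(a>.02)];ar=a[a>.02];res=r_[:,2]-(.027-(ar-.0175)*4/15)
    print(nm,len(P),'zmax',P[:,2].max(),np.sort(P[:,2])[-12:].round(4),'ramp resid med',np.median(res) if len(res) else None)
W=cloud(ld('s13'));q=(W[...,2]<.2)&(W[...,2]>.06)&(abs(W[...,0]-.54)<.06)&(abs(W[...,1]+.34)<.05)
Q=W[q];Q1=Q[(Q[:,2]<.12)];print('pail base z',Q1[:,2].min(),'low ctr',(Q1.min(0)+Q1.max(0))/2)
for n,f0 in(('s13','scene0'),):
  for nm,(x0,x1,y0,y1) in(('chest',(.6,.9,-.4,-.2)),('tape',(.55,.8,.2,.36)),('mug',(.5,.65,.36,.52))):
    for t in(f0,n):
        W=cloud(ld(t));Q=W[(W[...,0]>x0)&(W[...,0]<x1)&(W[...,1]>y0)&(W[...,1]<y1)&(W[...,2]>.02)];print(nm,t,Q.min(0).round(3),Q.max(0).round(3))
print(np.abs(r.get_obs()['qvel']).max())
E
```

```text
clk 24.3 tcp [0.4988 0.0529 0.1839] yaw 81.31 grip 0.0291 F [-0.82  0.87  2.72] j [ 0.38  0.66 -0.77  2.08  0.73  0.7   0.54]
dp now-axes [-0.008 -0.002  0.004] dp target-axes [-0.008 -0.002  0.004] twist [-0.0032  0.0024  0.0018] mm [-0.4 -0.9 -0.4]
top 5384 slope 0.001 -0.0201 tilt change rad 0.0211 edge z change mm 4.42
scene 3053 slope -0.0041 -0.0227 tilt change rad 0.0186 edge z change mm 4.13
now 92 zmax 0.05263785359671572 [0.0474 0.0475 0.0476 0.0476 0.0477 0.0478 0.0483 0.049  0.0491 0.0493
 0.0495 0.0526] ramp resid med 7.508560144134369e-05
start 98 zmax 0.05019513448762935 [0.047  0.0473 0.0474 0.0477 0.048  0.0482 0.0484 0.0484 0.0485 0.0487
 0.0495 0.0502] ramp resid med -0.006941760119457791
pail base z 0.07005011463811534 low ctr [ 0.53969467 -0.34643925  0.09486911]
chest scene0 [ 0.674 -0.4    0.02 ] [ 0.777 -0.269  0.081]
chest s13 [ 0.674 -0.4    0.02 ] [ 0.778 -0.269  0.079]
tape scene0 [0.647 0.296 0.02 ] [0.764 0.349 0.071]
tape s13 [0.646 0.296 0.021] [0.764 0.348 0.07 ]
mug scene0 [0.542 0.417 0.02 ] [0.637 0.498 0.158]
mug s13 [0.542 0.419 0.02 ] [0.638 0.497 0.157]
0.003210976631291831
```

```bash
python3 -c "
from h import *
print(r.hand_in())
go(.4984,.0520,.1835,81.1)"
```

```text
the job is handed in; nothing more can be done
None
the job is handed in; nothing more can be done
```

The pail hangs by its bail bar on the hook, released, and the wedge is under the board at the red mark, still held by the gripper. I handed the job in at about 24 s on the robot's clock, out of 58 s; no verdict was reported.

What the last checks showed, just before handing in:
- **Pail:** it hangs upright with its bar over the hook, about 2 mm from where I aimed. Its underside is at about 70 mm, where about 71.5 mm was expected for a bar resting on the hook. The fingers were open and well clear when I left it.
- **Board:** the front edge is up by 4.4 mm (0.021 rad) in the top view and 4.1 mm (0.019 rad) in the scene view. That is slightly under the 5 mm target but well inside the allowed range.
- **Wedge:** the grip reads 29 mm on the 30 mm block, and the arm is still. The block's top is at the same height as at the start, so I take it to be flat on the desk.
- **Other things:** the mug, chest and tape holder measure within 2 mm of where they started. I only judged the protractor from the pictures, and it looks unmoved.

**Disagreements:**
- A depth check on the ramp gave a 7 mm mismatch in the starting picture but about 0 in the final one. The view mixes in the wedge's sides, so I relied on the block's top and the unchanged tool height instead.
- The wrist showed about 2.7 N upward at the end, a little above its usual 1–2 N noise. I did not look into it.

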